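# Load the bonding press with well strips

### The job

Turn the red handle to open the bonding press, draw the parking spacer out from under the clamp bar and lay it flat in the steel tray. Then load every blue well strip, end to end in one row along the press: slide each one under the raised clamp bar until its whole long side lies flush against the stop rail. When all of them are square against the rail, turn the handle back fully to clamp them, right way up, for curing.

Things in the scene. Friction and masses are not known exactly. Their poses are not given: they have to be found in the camera images.
- press: bonding press, fixed: dark steel base plate (424 mm along y, from 95 mm in front of the rail face to 60 mm behind it, top 12 mm above the bench) with an aluminium stop rail, a clamp bar over it and a housing with a red handle past the rail's -y end. Origin: at bench height below the middle of the rail's front face; x from the loading side near the robot to the rail, y along the rail
- rail (a point): middle of the stop rail's front face, at the height of the plate's top (12 mm above the bench); same axes as the press. The rail's upright front face is this point's plane x = 0, 400 mm long (y from -200 to 200 mm), 10.5 mm high. End stops of the same height at both ends (from y = 200 to 210 and -200 to -210 mm) run from it to 45 mm in front of it
- lip (a point): middle of the clamp bar's lower front edge. The bar is 400 mm long, 15 mm thick, and overhangs the rail by 12 mm to the front. Underside 12 mm above the plate when clamped, 17.5 mm when open; guide posts at its ends (y = -185 and 185 mm) reach 41 mm above the plate. No finger fits behind a strip that is less than 40 mm from the rail: lay strips on the plate in front, then push
- handle (a joint): red quarter-turn handle on an upright axis, rad: 0 = clamped (bar down; handle lies along the rail, white line to the press's -y, red dot), 1.57 = open (bar up; handle across the rail, white line towards the robot, green dot). Opens clockwise seen from above. A spring detent (0.15 N m) pulls it to the nearer end; stops at both ends
- handle_grip (a point): middle of the handle's grip, on its axis, 64 mm above the bench; in the press frame at x = 12, y = -237 mm. The grip is 84 mm long, 16 mm wide and 18 mm high (9 mm above and below this point), 12 mm clear of its round base
- spacer: parking spacer, under the bar against the rail at the start: L-shaped; aluminium bar 30 (x) x 180 (y) x 12 mm high with a brass pull block at its +y end (20 mm along y, centred at y = 80; x from -49 to -7 mm; 20 mm high) pointing to the front. 0.3 kg, lopsided: balances near y = 33, x = -12 mm. Origin: centre of the bar's underside. Bar's front 18 mm and the block stand free of the clamp bar
- tray: shallow steel tray, fixed, 130 mm (x) x 230 mm (y), rim 14 mm high, walls and floor 3 mm; origin: centre of its underside
- strip_1: one of two or three identical well strips (may be absent): blue plastic frame, five white wells, glass base, 30 mm (x) x 115 mm (y) x 12 mm high, 80 g, solid for handling. Origin: centre of the underside; y along its length. Lies flat on the bench at the start. Either long side may face the rail
- strip_2: one of two or three identical well strips (may be absent): blue plastic frame, five white wells, glass base, 30 mm (x) x 115 mm (y) x 12 mm high, 80 g, solid for handling. Origin: centre of the underside; y along its length. Lies flat on the bench at the start. Either long side may face the rail
- strip_3: one of two or three identical well strips (may be absent): blue plastic frame, five white wells, glass base, 30 mm (x) x 115 mm (y) x 12 mm high, 80 g, solid for handling. Origin: centre of the underside; y along its length. Lies flat on the bench at the start. Either long side may face the rail
- glue_tube: white adhesive tube with blue cap standing on its cap, 26 x 33 x 111 mm; a bystander, leave it alone
- slide_box: green slide box, 35 x 85 x 36 mm; a bystander, leave it alone
Not all that is in view belongs to the job. What is shaped like the strip_2 but green is not meant.

How it is judged:
By the outcome, as a careful person would: the job done as asked, in the order asked, and still so for the second after the job is handed in, with the robot touching nothing.
Of strip_1, strip_2, strip_3 only 2 to 3 are there at a start; the rules pass over those that are not, and their reading is None.
At some moment in a run one of strip_1, strip_2, strip_3 may be knocked a few centimetres aside while the robot is not near it.
Once in a run the grip may slacken for a moment while it holds something.
It also fails if it takes over 210 s, if anything falls off the work surface, if the arm or the gripper's body presses on something with over 40 N, if the wrist force passes 120 N, or if a joint passes its speed limit or range.

### The arm

A 6-joint arm with a two-finger parallel gripper is mounted at the origin on a cart in front of the work surface, level with it; the furniture and walls round the work are solid. World frame = base frame: x ahead of the robot, y to its left, z up, the work surface at z = 0. Lengths are in m, angles in degrees, forces in N, time in s.
With the tool pointing down it reaches from about 0.4 to 0.825 m from the base axis. Payload 7 kg.
Tool frame: the origin (TCP) lies at the very end of the fingers, on their centre line; the grasp point (between the pads) lies 19 mm behind it (r.grip_depth is the distance from the TCP to the grasp point, in m); z points along the fingers, y is the line along which they close (so a half turn about z gives the same grasp; the last joint's range is limited). The gripper opens to 88 mm and grips with 3 to 60 N. Pads are 19 mm wide; open, the fingers measure 130 mm over their backs; the gripper's body (78 mm by 193 mm) begins 47 mm behind the grasp point.
Start: joints at [-54.654, 20.546, 0.682, 0, -70.136, -16.507], TCP at [0.218, -0.639, 0.227] pointing down, gripper open.
Joint ranges: [-176.03, 176.03], [-82.01, 121.73], [-58.28, 71.71], [-173.87, 95.51], [-174.79, -0.11], [-173.66, 173.66]. Speed limits (degrees/s): [136.94, 136.94, 172.46, 180, 180, 180].

### API

Orientations are given as [roll, pitch, yaw] about the fixed x, y, z axes, in that order (R = Rz(yaw) Ry(pitch) Rx(roll)).
In Python, from plant import r gives the robot as it stands.
- The arm moves only by the tool play_rows, never from a script. Its argument "rows" is a list that holds one entry, the list of rows, each a list of 5 numbers: the closure, from 0 (fully open) to 1 (shut), then the shift along the tool's x, y, z each as a share of 0.5 m, from -1 to 1, then the turn about the tool's z as a share of 1.5 rad, from -1 to 1. A call has exactly 8 rows; each row is the pose to reach, as a shift and turn from the pose commanded when the call began, along the tool's axes at that moment; what a row does not reach only later rows make up. A row lasts 1/12 s, in which the tool goes at most 41.7 mm and 7.16 degrees, less where a joint would pass 70% of its speed; a pose out of reach is approached as far as the arm can. A call with a number of a shift or a turn outside -1 to 1 is refused whole. A call with a gripper value outside its range is refused whole. The fingers move at their own pace and stop on an object; "squeeze" is the grip in N (left out, the last holds). Time passes only in rows, so rows that repeat a pose let the fingers close, or fill a call up. It gives the time, the measured TCP pose, the force, the opening and the grip force at its end, in the units of the state.
- r.get_state(): the state, without advancing time (a new reading comes with each control period).
- r.capture(name): name is "scene" or "side" or "wrist"; returns the picture (400x640x3 uint8, red, green, blue); there is no depth.
- r.camera_info(name): a dict with "fovy" (degrees; the focal length in pixels is half the picture's height over the tangent of half this angle, whatever the lens; pixels are square), "cx", "cy" (the principal point, pixels), "pose" (4x4, takes a point from camera to world coordinates). Camera axes: x right, y down, z forward; pixel columns grow to the right and rows downward; lengths in m; the calibration is good to about 2 mm. A picture is of the moment at which its call begins: read the wrist's pose just before it. camera_info takes no time and is no camera call; for the wrist camera it gives the pose at the moment of the call.
- r.close_job(): hands the job in; it is judged then, once.
The state is a dict: "time_s": time; "joints": joint angles; "qd": joint speeds; "joint_torque": joint torques, N m; "tcp_pos": TCP position; "eef_rot": TCP orientation; "contact_force": force on the tool from outside, world axes, zero at the start; "moment": the same for the moment, N m; "gripper_width": finger opening in m; "gripper_force": force on a finger pad.
Only numpy, scipy, OpenCV 4.12 (cv2) and the standard library are available. Lean on these libraries where they do the work, as an engineer would, in place of code of your own. Each camera call takes 0.05 s, during which the arm holds its last target. There are 200 camera calls.

## Working session

There is one attempt and no reset: what is moved stays moved. The work goes in short steps, Python scripts to look and compute and a tool call to move; the robot and the scene stay as the last step left them, time stands still between calls to the robot, and variables do not carry over. Pictures are saved under pics/ and viewed, at most 14 in all, crops included, and the job is handed in when it is done.

Besides the shell and the picture viewer there is one more tool, called after "Call:" as name([rows], argument=value, ...), one row to a line, values as JSON. play_rows: Moves the arm, as the interface text tells. Its arguments: {"type":"object","properties":{"rows":{"type":"array","items":{"type":"array","items":{"type":"array","items":{"type":"number"}}}},"squeeze":{"type":"number"}},"required":["rows"]}

```bash
ls; mkdir -p pics; python3 - <<'E'
from plant import r
import cv2,numpy as np
print(r.get_state())
for n in ("scene","side","wrist"):
    i=r.camera_info(n); print(n,i['fovy'],i['cx'],i['cy'],np.round(i['pose'],3).tolist())
    cv2.imwrite(f"pics/{n}0.png",r.capture(n)[:,:,::-1])
a=cv2.imread("pics/scene0.png");b=cv2.imread("pics/side0.png")
cv2.imwrite("pics/a.png",cv2.resize(a,(800,500)));cv2.imwrite("pics/b.png",cv2.resize(b,(800,500)))
E
```

```text
pics
{'time_s': 0.0, 'joints': array([-5.46562280e+01,  2.05925781e+01,  6.33261711e-01, -2.04197877e-02,
       -7.01354506e+01, -1.65082778e+01]), 'qd': array([-0.09220972,  0.09756612, -0.0419285 , -0.02001627, -0.06933916,
        0.01835374]), 'joint_torque': array([ 9.13797812e-04, -5.82720208e+01,  2.93062913e+01,  6.99699104e+00,
        6.91094989e-03, -1.58930366e-04]), 'tcp_pos': array([ 0.21775674, -0.63839016,  0.22560495]), 'eef_rot': array([ 1.79903684e+02, -8.52661566e-03, -1.61171453e+02]), 'contact_force': array([-0.02486013, -0.23621969, -0.0452889 ]), 'moment': array([-0.01877343,  0.05496989, -0.03428877]), 'gripper_force': 0.0, 'gripper_width': 0.087461142685622}
scene 45.733816860292464 322.02881791474033 200.51041330721335 [[0.558, -0.356, 0.75, -0.689], [-0.83, -0.266, 0.491, -0.699], [0.025, -0.896, -0.444, 0.797], [0.0, 0.0, 0.0, 1.0]]
side 57.68615150635853 322.28373460720303 196.96385069824132 [[-0.501, -0.723, 0.476, -0.024], [-0.865, 0.417, -0.278, 0.388], [0.002, -0.551, -0.835, 1.017], [0.0, 0.0, 0.0, 1.0]]
wrist 61.43719968853576 319.1284534636552 197.8495600875402 [[-0.323, 0.91, 0.261, 0.148], [0.947, 0.31, 0.091, -0.662], [0.002, 0.276, -0.961, 0.383], [0.0, 0.0, 0.0, 1.0]]
```

View pics/scene0.png

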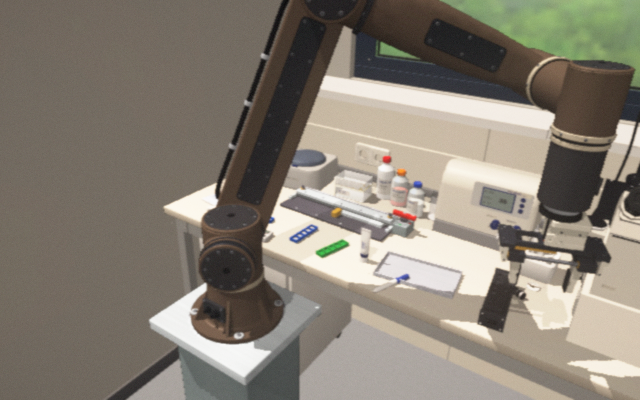

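View pics/side0.png

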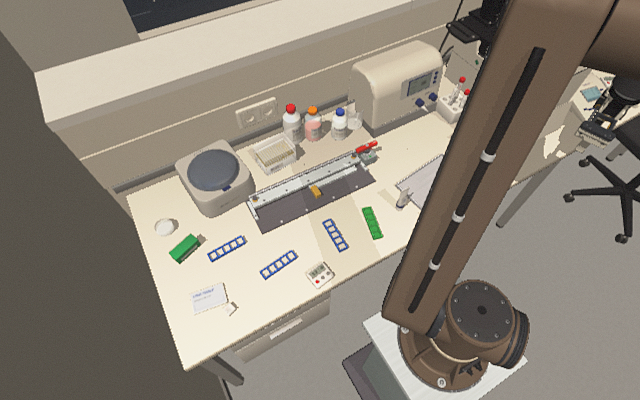

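The side view shows three blue strips at (227,249), (278,264) and (335,235). The green look-alike is at (372,222), the brass block at (316,190), the red handle at (367,147) and the tray at about (415,180). The targets are the three blue strips. The green strip, the green slide box (185,248) and the white card are not.

```bash
cat > h.py <<'E'
import numpy as np, cv2
from plant import r
def snap(n,save=None):
    i=r.camera_info(n); im=r.capture(n)
    if save: cv2.imwrite(f"pics/{save}.png",im[:,:,::-1])
    return im,i
def ray(i,uv):
    uv=np.atleast_2d(np.asarray(uv,float)); f=200/np.tan(np.radians(i['fovy'])/2)
    d=np.c_[(uv-[i['cx'],i['cy']])/f,np.ones(len(uv))]; P=np.asarray(i['pose'])
    return P[:3,3],d@P[:3,:3].T
def cast(i,uv,z):
    o,d=ray(i,uv); return o+d*((z-o[2])/d[:,2])[:,None]
def proj(i,X):
    P=np.asarray(i['pose']); c=(np.atleast_2d(X)-P[:3,3])@P[:3,:3]; f=200/np.tan(np.radians(i['fovy'])/2)
    return c[:,:2]/c[:,2:]*f+[i['cx'],i['cy']]
def tri(i1,p1,i2,p2):
    o1,d1=ray(i1,p1);o2,d2=ray(i2,p2);d1=d1[0]/np.linalg.norm(d1);d2=d2[0]/np.linalg.norm(d2)
    s=np.linalg.lstsq(np.c_[d1,-d2],o2-o1,rcond=None)[0];a=o1+s[0]*d1;b=o2+s[1]*d2
    return (a+b)/2,np.linalg.norm(a-b)
H=dict(blue=((105,110,50),(128,255,255)),brass=((14,110,90),(30,255,255)),red=((0,170,90),(6,255,255)))
def blobs(im,col,amin=30,close=9):
    hsv=cv2.cvtColor(im,cv2.COLOR_RGB2HSV); m=cv2.inRange(hsv,*map(np.array,H[col]))
    if col=='red': m|=cv2.inRange(hsv,np.array((175,170,90)),np.array((180,255,255)))
    m=cv2.morphologyEx(m,cv2.MORPH_CLOSE,np.ones((close,close)))
    return sorted([c for c in cv2.findContours(m,0,cv2.CHAIN_APPROX_NONE)[0] if cv2.contourArea(c)>amin],key=lambda c:-cv2.contourArea(c))
def rect(i,c,z):
    X=cast(i,c.reshape(-1,2),z)[:,:2]
    (x,y),(w,h),a=cv2.minAreaRect((X*1000).astype(np.float32))
    if w>h: w,h,a=h,w,a-90
    yaw=(a+90)%180   # direction of long axis
    return np.round([x,y,w,h,yaw],1)
def st():
    s=r.get_state(); print('t',round(s['time_s'],2),'tcp',np.round(s['tcp_pos']*1000,1),'rpy',np.round(s['eef_rot'],1),'F',np.round(s['contact_force'],1),'w',round(s['gripper_width']*1000,1),'g',round(s['gripper_force'],1))
def go(x,y,z,yaw):
    "shift and turn numbers from measured pose to a world target (mm, deg; tool down)"
    s=r.get_state(); w=np.radians(s['eef_rot'][2]); d=np.array([x,y,z])/1000-s['tcp_pos']
    # tool down: X=(c,s,0) Y=(s,-c,0) Z=(0,0,-1)
    c,sn=np.cos(w),np.sin(w); t=[c*d[0]+sn*d[1],sn*d[0]-c*d[1],-d[2]]
    dy=(np.degrees(w)-yaw+90)%180-90
    print('share',np.round(np.array(t)/.5,4),'turn',round(np.radians(dy)/1.5,4))
E
python3 - <<'E'
from h import *
im=cv2.imread("pics/side0.png")[:,:,::-1].copy(); i=r.camera_info("side")
for col,z in(("blue",.012),("brass",.032),("red",.073)):
    for c in blobs(im,col)[:6]: print(col,cv2.contourArea(c),c.reshape(-1,2).mean(0).round(),rect(i,c,z))
im=cv2.imread("pics/scene0.png")[:,:,::-1].copy(); i=r.camera_info("scene")
for col,z in(("blue",.012),("brass",.032),("red",.073)):
    for c in blobs(im,col,15)[:6]: print(col,cv2.contourArea(c),c.reshape(-1,2).mean(0).round(),rect(i,c,z))
E
```

```text
blue 341.5 [278. 264.] [408.9 285.3  30.7 115.5  97.4]
blue 321.5 [226. 248.] [534.5 398.5  31.7 114.7  93.5]
blue 292.0 [335. 235.] [410.1  90.2  31.  115.1 176.9]
blue 41.0 [340. 112.] [ 863.2 -206.5   27.6   39.3  148.7]
brass 70.5 [315. 191.] [568.4  67.9  24.   49.2 177. ]
red 67.0 [366. 146.] [ 619.8 -160.2   18.5   82.2   89.3]
red 55.5 [290. 108.] [916.8 -20.6  29.8  43.1 152.4]
blue 136.5 [303. 233.] [401.9  84.1  31.5 116.7 177.5]
blue 22.5 [417. 184.] [992.7 -56.7  24.2  44.   24. ]
blue 15.5 [402. 277.] [ 366.4 -287.1   11.6   37.8  152.9]
brass 70.0 [535. 249.] [ 715.  -565.5   22.7  120.1  114.9]
brass 58.0 [336. 212.] [557.   59.5  29.6  65.8  21.6]
red 57.5 [404. 215.] [ 607.3 -172.3   26.5   79.1   84.7]
red 20.5 [386. 159.] [1022.3  104.7   25.2   50.8   26.7]
```

```bash
python3 - <<'E'
import cv2
a=cv2.imread("pics/side0.png")[120:300,170:450]; cv2.imwrite("pics/c1.png",cv2.resize(a,None,fx=2.8,fy=2.8,interpolation=cv2.INTER_CUBIC))
E
```

```text
(no output)
```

View pics/c1.png

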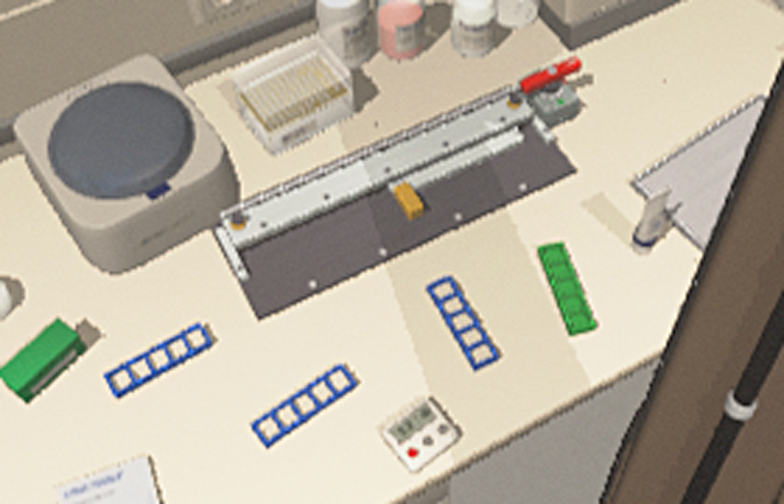

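Call:
play_rows([
  [[0,-0.06,0.04,-0.1,-0.05],[0,-0.13,0.08,-0.1,-0.1],[0,-0.2,0.12,-0.1,-0.15],[0,-0.27,0.16,-0.1,-0.2],[0,-0.34,0.2,-0.1,-0.25],[0,-0.41,0.24,-0.1,-0.3],[0,-0.48,0.28,-0.1,-0.35],[0,-0.53,0.32,-0.1,-0.41]],
])

```text
time_s: 0.82
tcp_pos: [0.4185, -0.4, 0.2763]
eef_rot: [180.0, 0.0, -125.7]
contact_force: [1.1, -0.2, 0.1]
gripper_width: 0.0874
gripper_force: 0.0
```

```bash
python3 -c "
from h import *
st();go(540,60,330,-180);go(620,-160,260,-90)"
```

```text
t 0.82 tcp [ 418.5 -400.   276.3] rpy [ 180.     0.  -125.7] F [ 1.1 -0.2  0.1] w 87.4 g 0.0
share [-0.8888  0.3395 -0.1074] turn 0.6318
share [-0.6249 -0.0471  0.0326] turn -0.4154
```

```bash
python3 -c "
from h import *
snap('wrist','w1'); np.save('w1.npy',r.camera_info('wrist'));go(500,30,370,-180)"
```

```text
share [-0.7874  0.3615 -0.1871] turn 0.6383
```

Call:
play_rows([
  [[0,-0.06,0.04,-0.1,0.05],[0,-0.13,0.08,-0.19,0.1],[0,-0.2,0.12,-0.19,0.2],[0,-0.27,0.16,-0.19,0.3],[0,-0.34,0.2,-0.19,0.4],[0,-0.41,0.24,-0.19,0.5],[0,-0.48,0.28,-0.19,0.6],[0,-0.55,0.34,-0.19,0.632]],
])

```text
time_s: 1.53
tcp_pos: [0.4403, -0.1391, 0.371]
eef_rot: [180.0, 0.0, -171.7]
contact_force: [1.0, 0.3, -0.6]
gripper_width: 0.0879
gripper_force: 0.0
```

```bash
python3 -c "
from h import *
st();go(480,30,370,-180)"
```

```text
t 1.53 tcp [ 440.3 -139.1  371. ] rpy [ 180.     0.  -171.7] F [ 1.   0.3 -0.6] w 87.9 g 0.0
share [-0.1274  0.3232  0.0019] turn 0.0964
```

View pics/w1.png

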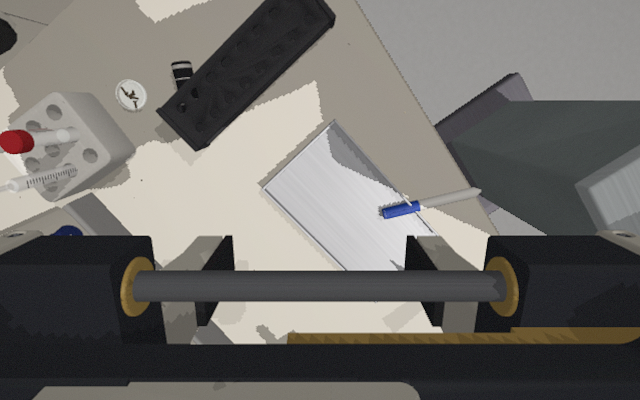

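The wrist view shows the tray at about (340,200), with a blue-capped marker (430,205) near or over its edge. The camera sees the tool's +X side, so I'll turn to yaw -90 to look along the press.

```bash
python3 -c "
from h import *
go(560,50,370,-90)"
```

```text
share [-0.2915  0.3398  0.0019] turn -0.9508
```

Call:
play_rows([
  [[0,-0.07,0.04,0,-0.08],[0,-0.13,0.08,0,-0.16],[0,-0.2,0.12,0,-0.24],[0,-0.26,0.16,0,-0.32],[0,-0.29,0.2,0,-0.4],[0,-0.29,0.24,0,-0.48],[0,-0.29,0.28,0,-0.56],[0,-0.29,0.34,0,-0.64]],
])

```text
time_s: 2.2
tcp_pos: [0.5584, 0.0493, 0.3701]
eef_rot: [179.9, -0.1, -116.1]
contact_force: [-0.2, -0.1, 0.0]
gripper_width: 0.0877
gripper_force: 0.0
```

Call:
play_rows([
  [[0,0,0,0,-0.08],[0,0,0,0,-0.16],[0,0,0,0,-0.24],[0,0,0,0,-0.31],[0,0,0,0,-0.31],[0,0,0,0,-0.31],[0,0,0,0,-0.31],[0,0,0,0,-0.31]],
])

```text
time_s: 2.87
tcp_pos: [0.5583, 0.0489, 0.3708]
eef_rot: [180.0, -0.0, -89.9]
contact_force: [-0.4, 0.9, 0.3]
gripper_width: 0.0876
gripper_force: 0.0
```

```bash
python3 -c "
from h import *
st();im,i=snap('wrist','w2'); np.save('w2.npy',i)
for col,z in(('blue',.012),('brass',.032),('red',.073)):
    for c in blobs(im,col,80)[:6]: print(col,cv2.contourArea(c),c.reshape(-1,2).mean(0).round(),rect(i,c,z))
go(620,-160,180,-90)
"
```

```text
t 2.87 tcp [558.3  48.9 370.8] rpy [180.   -0.  -89.9] F [-0.4  0.9  0.3] w 87.6 g 0.0
blue 1280.5 [412. 176.] [413.4  88.4  29.8 115.  177.1]
blue 226.5 [329. 322.] [540.6 355.2  28.6  39.9  90.9]
blue 215.0 [405. 308.] [407.8 325.5  29.7  31.3  94.5]
brass 815.5 [90. 69.] [ 8.759e+02 -6.710e+01  3.890e+01  4.830e+01  1.000e-01]
brass 435.5 [130. 285.] [869.  268.6  34.5 114.   66. ]
brass 348.0 [308. 164.] [5.745e+02 6.440e+01 1.960e+01 4.040e+01 1.000e-01]
brass 204.0 [512. 289.] [238.6 273.   21.1 103.9 100.6]
red 850.0 [ 68. 137.] [895.1  21.6  37.5  50.7  17. ]
red 199.0 [264.   8.] [ 625.1 -132.8   15.9   18.5   90.1]
share [ 0.4181 -0.1225  0.3817] turn 0.0013
```

View pics/w2.png

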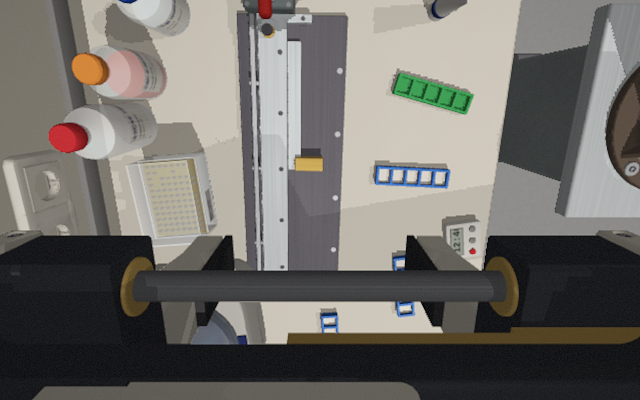

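The wrist view shows the brass block at (308,164), the handle tip at (264,8), the plate front edge on the line near x≈340, the green decoy at (432,92) and a strip at (412,176). Next I'll look at the handle from two places.

Call:
play_rows([
  [[0,0.08,-0.04,0,0],[0,0.15,-0.08,0,0],[0,0.2,-0.12,0,0],[0,0.2,-0.12,0,0],[0,0.2,-0.12,0,0],[0,0.2,-0.12,0,0],[0,0.2,-0.12,0,0],[0,0.2,-0.12,0,0]],
])

```text
time_s: 3.58
tcp_pos: [0.6184, -0.0499, 0.3714]
eef_rot: [-180.0, 0.0, -89.7]
contact_force: [-0.1, 0.2, -0.7]
gripper_width: 0.0875
gripper_force: 0.0
```

```bash
python3 -c "
from h import *
st();im,i=snap('wrist','w3'); np.save('w3.npy',i)
for c in blobs(im,'red',80)[:6]: print(cv2.contourArea(c),c.reshape(-1,2).mean(0).round(),rect(i,c,.073))
for c in blobs(im,'brass',80)[:6]: print(cv2.contourArea(c),c.reshape(-1,2).mean(0).round(),rect(i,c,.032))
"
```

```text
t 3.58 tcp [618.4 -49.9 371.4] rpy [-180.     0.   -89.7] F [-0.1  0.2 -0.7] w 87.5 g 0.0
706.0 [314.  66.] [ 625.6 -165.5   15.    80.8   88.5]
644.0 [136. 221.] [882.5  42.3  37.   48.9  43.1]
625.0 [156. 156.] [861.9 -43.8  39.3  45.5  25.2]
479.0 [130. 285.] [928.4 171.8  36.4 114.2  65.9]
325.0 [347. 225.] [5.746e+02 6.330e+01 2.350e+01 4.110e+01 3.000e-01]
215.0 [328. 340.] [5.985e+02 2.673e+02 2.870e+01 1.507e+02 3.000e-01]
213.0 [512. 288.] [299.  172.4  22.8 106.1 100.7]
```

Call:
play_rows([
  [[0,0.04,0,0.04,0],[0,0.08,0,0.08,0],[0,0.12,0,0.12,0],[0,0.14,0,0.14,0],[0,0.14,0,0.14,0],[0,0.14,0,0.14,0],[0,0.14,0,0.14,0],[0,0.14,0,0.14,0]],
])

```text
time_s: 4.3
tcp_pos: [0.6196, -0.1199, 0.3023]
eef_rot: [-179.9, -0.0, -89.7]
contact_force: [1.2, 0.2, -0.7]
gripper_width: 0.0878
gripper_force: 0.0
```

```bash
python3 -c "
from h import *
st();im,i=snap('wrist','w4'); np.save('w4.npy',i)
j=np.load('w3.npy',allow_pickle=True).item(); m=cv2.imread('pics/w3.png')[:,:,::-1].copy()
for c in blobs(im,'red',80)[:3]: print(cv2.contourArea(c),c.reshape(-1,2).mean(0).round(),rect(i,c,.073))
for c in blobs(im,'brass',80)[:3]: print(cv2.contourArea(c),c.reshape(-1,2).mean(0).round(),rect(i,c,.032))
"
python3 - <<'E'
import cv2,numpy as np
a=cv2.imread('pics/w3.png')[:240,160:400];b=cv2.imread('pics/w4.png')[:240,160:400]
cv2.imwrite('pics/c2.png',cv2.resize(np.hstack([a,b]),(800,400)))
E
```

```text
t 4.3 tcp [ 619.6 -119.9  302.3] rpy [-179.9   -0.   -89.7] F [ 1.2  0.2 -0.7] w 87.8 g 0.0
871.5 [315. 125.] [ 625.8 -166.7   15.    81.7   88.7]
474.5 [131. 284.] [887.4  60.7  31.6  97.3  64.4]
463.0 [136. 228.] [870.3 -29.5  29.   48.8 172.8]
183.0 [512. 290.] [343.8  62.7  18.   87.   98. ]
```

View pics/c2.png

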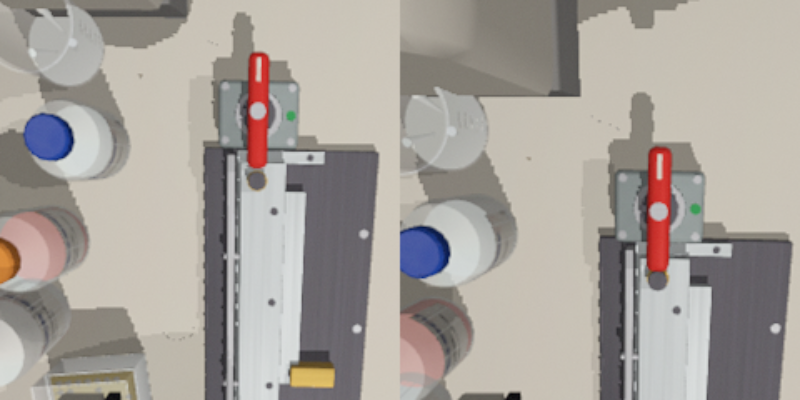

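```bash
python3 -c "
from h import *
go(626,-166,52,-91); i=r.camera_info('wrist')
print(cast(i,[[265,57],[265,57]],.2),cast(i,[[265,57]],.02))
"
```

```text
share [ 0.0922 -0.0124  0.5004] turn 0.015
[[ 0.65943029 -0.22408106  0.2       ]
 [ 0.65943029 -0.22408106  0.2       ]] [[ 0.68680654 -0.24500946  0.02      ]]
```

```bash
python3 - <<'E'
from h import *
im=cv2.imread("pics/side0.png")[40:180,330:470]; cv2.imwrite("pics/c3.png",cv2.resize(im,(700,700),interpolation=cv2.INTER_CUBIC))
E
```

```text
(no output)
```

View pics/c3.png

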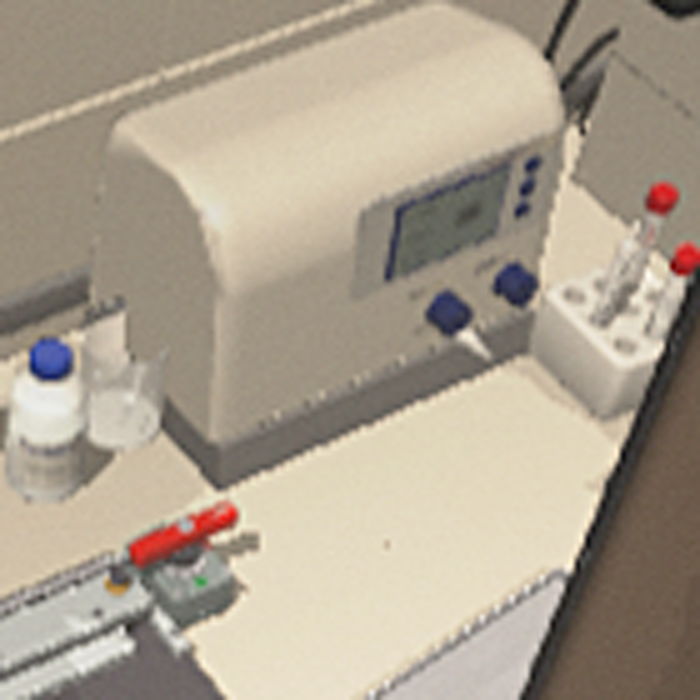

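```bash
python3 - <<'E'
from h import *
s=r.camera_info('side');w=np.load('w4.npy',allow_pickle=True).item()
print(cast(s,[[374.4,137]],0), tri(s,[374.4,137],w,[265,57]))
E
```

```text
[[ 0.69189328 -0.25593396  0.        ]] (array([ 0.68682328, -0.24805842,  0.00964283]), np.float64(0.004929111904697291))
```

The instrument's corner is only about 105 mm from the handle axis, so turning the gripped handle would bring the gripper body within about 2 mm of it. I'll push the handle with closed fingers at a fixed yaw of -90 instead.

Call:
play_rows([
  [[1,0.02,0.03,0.05,0],[1,0.036,0.067,0.12,0],[1,0.036,0.067,0.2,0],[1,0.036,0.067,0.28,0],[1,0.036,0.067,0.35,0],[1,0.036,0.067,0.4,0],[1,0.036,0.067,0.4,0],[1,0.036,0.067,0.4,0]],
])

```text
time_s: 5.02
tcp_pos: [0.5856, -0.1386, 0.1008]
eef_rot: [179.9, -0.0, -89.7]
contact_force: [0.5, -0.6, 1.8]
gripper_width: 0.0398
gripper_force: 0.0
```

```bash
python3 -c "
from h import *
st();im,i=snap('wrist');t=cv2.cvtColor(im,4);cv2.imwrite('pics/w5.png',t);go(586,-138,58,-90)
for c in blobs(im,'red',80)[:3]: print(cv2.contourArea(c),c.reshape(-1,2).mean(0).round(),rect(i,c,.073))
"
```

```text
t 5.02 tcp [ 585.6 -138.6  100.8] rpy [179.9  -0.  -89.7] F [ 0.5 -0.6  1.8] w 39.8 g 0.0
share [-0.0013  0.0017  0.0889] turn 0.0035
3040.5 [251. 177.] [ 624.  -169.9   16.3   76.9   88.5]
```

View pics/w5.png

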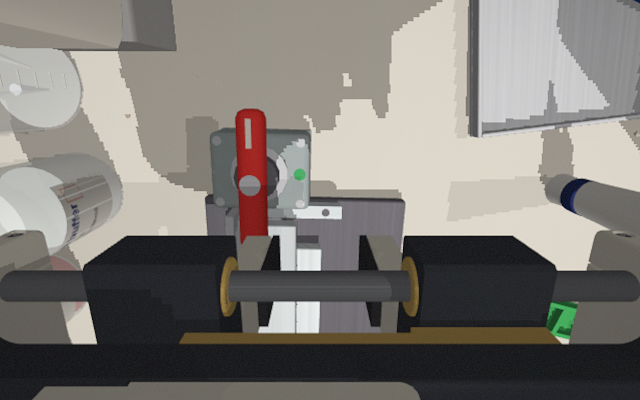

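The fingers are still closing, 40 mm apart. The handle is at (250,175) and upright in view. I'll finish closing, then descend.

Call:
play_rows([
  [[1,0,0,0,0],[1,0,0,0,0],[1,0,0,0,0],[1,0,0,0,0],[1,0,0,0.03,0],[1,0,0,0.06,0],[1,0,0,0.086,0],[1,0,0,0.086,0]],
])

```text
time_s: 5.73
tcp_pos: [0.584, -0.1388, 0.0559]
eef_rot: [179.8, 0.0, -89.8]
contact_force: [-0.9, 0.6, -1.0]
gripper_width: 0.0002
gripper_force: 0.0
```

Call:
play_rows([
  [[1,0,-0.01,0,0],[1,0,-0.02,0,0],[1,0,-0.03,0,0],[1,0,-0.04,0,0],[1,0,-0.05,0,0],[1,0,-0.06,0,0],[1,0,-0.07,0,0],[1,0,-0.075,0,0]],
])

```text
time_s: 6.4
tcp_pos: [0.6228, -0.1385, 0.0582]
eef_rot: [179.9, 0.0, -89.8]
contact_force: [-0.6, 0.6, -0.2]
gripper_width: 0.0004
gripper_force: 0.2
```

```bash
python3 -c "
from h import *
st();im,i=snap('wrist','w6')
for c in blobs(im,'red',80)[:3]: print(cv2.contourArea(c),c.reshape(-1,2).mean(0).round(),rect(i,c,.073))
"
```

```text
t 6.4 tcp [ 622.8 -138.5   58.2] rpy [179.9   0.  -89.8] F [-0.6  0.6 -0.2] w 0.4 g 0.2
4638.0 [318. 199.] [ 625.  -169.5   16.5   77.5   31.4]
133.5 [316. 148.] [ 6.249e+02 -1.932e+02  5.500e+00  5.500e+00  3.000e-01]
```

Call:
play_rows([
  [[1,0,-0.01,0,0],[1,0.002,-0.02,0,0],[1,0.006,-0.03,0,0],[1,0.01,-0.036,0,0],[1,0.014,-0.04,0,0],[1,0.018,-0.042,0,0],[1,0.022,-0.044,0,0],[1,0.022,-0.044,0,0]],
])

```text
time_s: 7.12
tcp_pos: [0.6446, -0.1483, 0.0577]
eef_rot: [179.9, 0.1, -89.8]
contact_force: [-1.6, 8.9, 1.3]
gripper_width: 0.0004
gripper_force: 4.2
```

```bash
python3 -c "
from h import *
st();im,i=snap('wrist','w7')
for c in blobs(im,'red',80)[:3]: print(cv2.contourArea(c),c.reshape(-1,2).mean(0).round(),rect(i,c,.073))
"
```

```text
t 7.12 tcp [ 644.6 -148.3   57.7] rpy [ 1.799e+02  1.000e-01 -8.980e+01] F [-1.6  8.9  1.3] w 0.4 g 4.2
4676.0 [362. 221.] [ 626.1 -169.8   17.4   80.2  179.1]
132.0 [357. 167.] [ 6.290e+02 -1.952e+02  5.200e+00  5.600e+00  2.000e-01]
```

The handle's direction is now 179°, so it is fully open: it is against its stop at 9 N, and the press yaw is about -0.9°. I'll retreat and move over the brass block at yaw -181.

Call:
play_rows([
  [[1,-0.02,0,0,0],[1,-0.03,0,-0.06,0],[1,-0.03,0,-0.14,0],[1,-0.03,0,-0.2,0],[1,-0.08,0.03,-0.2,0.08],[0.5,-0.15,0.06,-0.2,0.16],[0.5,-0.22,0.09,-0.2,0.24],[0.5,-0.29,0.12,-0.2,0.32]],
])

```text
time_s: 7.83
tcp_pos: [0.5841, -0.0048, 0.1581]
eef_rot: [-180.0, 0.0, -117.5]
contact_force: [0.2, 1.2, 0.7]
gripper_width: 0.0152
gripper_force: 0.0
```

```bash
python3 -c "
from h import *
st();go(560,64,160,-181)"
```

```text
t 7.83 tcp [584.1  -4.8 158.1] rpy [-180.     0.  -117.5] F [0.2 1.2 0.7] w 15.2 g 0.0
share [-0.0998  0.1063 -0.0037] turn 0.7393
```

Call:
play_rows([
  [[0.4,-0.05,0.05,0,0.08],[0.4,-0.1,0.106,0,0.16],[0.4,-0.1,0.106,0,0.24],[0.4,-0.1,0.106,0,0.32],[0.4,-0.1,0.106,0,0.4],[0.4,-0.1,0.106,0,0.48],[0.4,-0.1,0.106,0,0.56],[0.4,-0.1,0.106,0,0.64]],
])

```text
time_s: 8.5
tcp_pos: [0.5605, 0.063, 0.158]
eef_rot: [-180.0, 0.0, -172.4]
contact_force: [0.0, 0.9, 0.6]
gripper_width: 0.0525
gripper_force: 0.0
```

Call:
play_rows([
  [[0.4,0,0,0,0.08],[0.4,0,0,0,0.1],[0.4,0,0,0,0.1],[0.4,0,0,0,0.1],[0.4,0,0,0,0.1],[0.4,0,0,0,0.1],[0.4,0,0,0,0.1],[0.4,0,0,0,0.1]],
])

```text
time_s: 9.17
tcp_pos: [0.5606, 0.0628, 0.1579]
eef_rot: [180.0, 0.0, 179.4]
contact_force: [-0.3, 0.3, 0.1]
gripper_width: 0.0522
gripper_force: 0.0
```

```bash
python3 -c "
from h import *
st();im,i=snap('wrist','w8');np.save('w8.npy',i)
for c in blobs(im,'brass',80)[:5]: print(cv2.contourArea(c),c.reshape(-1,2).mean(0).round(),rect(i,c,.032))
im,i=snap('side','s8')
for c in blobs(im,'blue',80)[:5]: print(cv2.contourArea(c),c.reshape(-1,2).mean(0).round(),rect(i,c,.012))
for c in blobs(im,'brass',10)[:5]: print(cv2.contourArea(c),c.reshape(-1,2).mean(0).round(),rect(i,c,.032))
go(571,64,18,-181)"
```

```text
t 9.17 tcp [560.6  62.8 157.9] rpy [180.    0.  179.4] F [-0.3  0.3  0.1] w 52.2 g 0.0
3881.5 [397. 337.] [710.4 141.   16.4 378.7  89.3]
1001.5 [322. 202.] [572.1  65.7  19.3  44.1 179. ]
504.0 [436. 286.] [657.2 172.1  17.6  62.5   8.6]
473.0 [202. 286.] [654.7 -47.8  17.4  62.4 169.9]
342.5 [278. 264.] [408.9 285.3  30.7 115.5  97.4]
322.5 [226. 248.] [534.5 398.5  31.7 114.7  93.5]
314.0 [627.  65.] [  489.5 -1456.5    76.4   230.3    95.4]
291.0 [335. 235.] [410.1  90.2  31.  115.1 176.9]
70.0 [316. 191.] [568.4  67.9  24.   49.2 177. ]
share [-0.0208  0.0027  0.2797] turn 0.0041
```

View pics/w8.png

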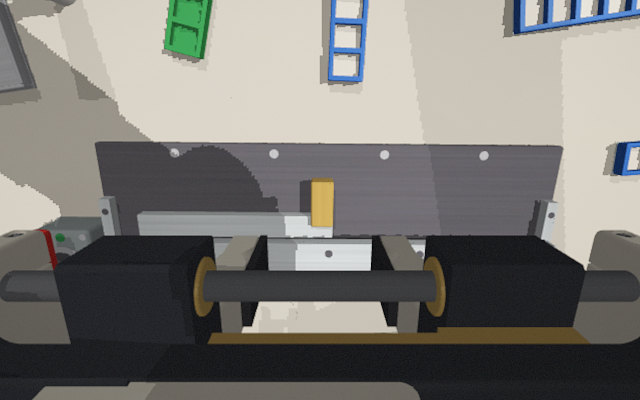

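The wrist view shows the spacer bar spanning (138–333, 222), the brass block at (322,202) and the plate front edge running (96,142) to (561,147).

```bash
python3 -c "
from h import *
i=np.load('w8.npy',allow_pickle=True).item();im=cv2.imread('pics/w8.png',0)
g=np.diff(im[130:165].astype(float),axis=0); cols=[c for c in range(120,540,10) if not 395<c<470]
rows=[130+np.argmin(g[:,c])+.5+.5 for c in cols]
k=np.polyfit(cols,rows,1);res=np.array(rows)-np.polyval(k,cols);ok=abs(res-np.median(res))<1.5
k=np.polyfit(np.array(cols)[ok],np.array(rows)[ok],1);print(k,ok.sum())
P=cast(i,[[96,np.polyval(k,96)],[561,np.polyval(k,561)]],.012)*1000;print(P.round(1));d=P[0]-P[1];print(np.degrees(np.arctan2(d[0],-d[1])),np.hypot(*d[:2]),P.mean(0)[:2]+[95,0])
"
```

```text
[9.14423741e-03 1.40505866e+02] 35
[[ 518.7 -135.8   12. ]
 [ 527.3  281.    12. ]]
-1.1749436951116372 416.90717622551847 [618.00125789  72.57188927]
```

Call:
play_rows([
  [[0.4,-0.01,0.004,0.05,0],[0.4,-0.021,0.004,0.12,0],[0.4,-0.021,0.004,0.2,0],[0.4,-0.021,0.004,0.24,0],[0.4,-0.021,0.004,0.265,0],[0.4,-0.021,0.004,0.275,0],[0.4,-0.021,0.004,0.28,0],[0.4,-0.021,0.004,0.28,0]],
])

```text
time_s: 9.93
tcp_pos: [0.5714, 0.0648, 0.018]
eef_rot: [-180.0, 0.0, 179.4]
contact_force: [-0.3, 0.4, 1.2]
gripper_width: 0.0526
gripper_force: 0.0
```

Call:
play_rows([
  [[1,0,0,0,0],[1,0,0,0,0],[1,0,0,0,0],[1,0,0,0,0],[1,0,0,0,0],[1,0,0,0,0],[1,0,0,0,0],[1,0,0,0,0]],
], squeeze=35)

```text
time_s: 10.6
tcp_pos: [0.5712, 0.0647, 0.0182]
eef_rot: [180.0, 0.0, 179.3]
contact_force: [-2.1, -0.4, 4.8]
gripper_width: 0.0195
gripper_force: 35.0
```

Call:
play_rows([
  [[1,0.005,0,0,0],[1,0.015,0,0,0],[1,0.03,0,0,0],[1,0.045,0,0,0],[1,0.06,0,0,0],[1,0.075,0,0,0],[1,0.09,0,0,0],[1,0.1,0,0,0]],
])

```text
time_s: 11.27
tcp_pos: [0.5203, 0.0653, 0.0181]
eef_rot: [180.0, 0.0, 179.4]
contact_force: [4.2, -0.4, 2.6]
gripper_width: 0.0196
gripper_force: 35.0
```

Call:
play_rows([
  [[0.4,0,0,0,0],[0.4,0,0,0,0],[0.4,0,0,0,0],[0.4,0,0,0,0],[0.4,0,0,-0.08,0],[0.4,0,0,-0.16,0],[0.4,0,0,-0.24,0],[0.4,-0.05,0,-0.28,0]],
])

```text
time_s: 11.93
tcp_pos: [0.5449, 0.0649, 0.1628]
eef_rot: [179.9, 0.2, 179.4]
contact_force: [-0.1, 1.2, -0.8]
gripper_width: 0.0527
gripper_force: 0.0
```

```bash
python3 -c "
from h import *
st();im,i=snap('wrist','w9');np.save('w9.npy',i)
for c in blobs(im,'brass',80)[:5]: print(cv2.contourArea(c),c.reshape(-1,2).mean(0).round(),rect(i,c,.032))
im,i=snap('side','s9')
for c in blobs(im,'brass',10)[:2]: print(cv2.contourArea(c),c.reshape(-1,2).mean(0).round(),rect(i,c,.032))
a=cv2.imread('pics/s9.png')[60:270,250:460];cv2.imwrite('pics/c4.png',np.hstack([cv2.resize(a,(400,400)),cv2.resize(cv2.imread('pics/w9.png')[:250,100:500],(400,400))]))
"
```

```text
t 11.93 tcp [544.9  64.9 162.8] rpy [179.9   0.2 179.4] F [-0.1  1.2 -0.8] w 52.7 g 0.0
3866.5 [397. 337.] [699.4 144.6  16.7 387.3  89.3]
1020.5 [319. 162.] [522.   65.7  19.2  42.  179.9]
511.0 [436. 286.] [645.1 176.4  17.7  63.8   8.6]
459.5 [202. 287.] [642.3 -47.3  17.5  63.7 170. ]
72.0 [323. 203.] [517.5  68.6  23.4  47.6 178.9]
```

View pics/c4.png

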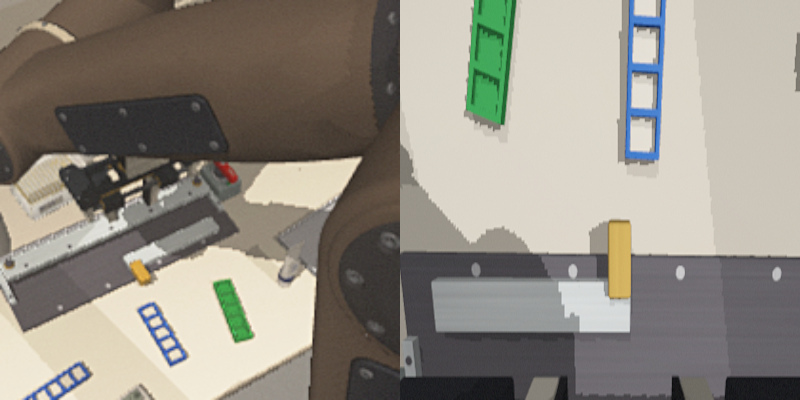

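The spacer is out at yaw ≈ -0.5° with the block at (522,66) mm, and the press is free. I'll re-grip the bar at its balance point, about (549,18).

Call:
play_rows([
  [[0.43,0,-0.05,0,-0.08],[0.43,-0.008,-0.094,0,-0.16],[0.43,-0.008,-0.094,0,-0.24],[0.43,-0.008,-0.094,0,-0.32],[0.43,-0.008,-0.094,0,-0.4],[0.43,-0.008,-0.094,0,-0.48],[0.43,-0.008,-0.094,0,-0.56],[0.43,-0.008,-0.094,0,-0.64]],
])

```text
time_s: 12.7
tcp_pos: [0.5489, 0.0176, 0.1568]
eef_rot: [179.9, -0.1, -125.4]
contact_force: [-0.7, -0.4, 0.4]
gripper_width: 0.0498
gripper_force: 0.0
```

Call:
play_rows([
  [[0.43,0,0,0,-0.08],[0.43,0,0,0,-0.16],[0.43,0,0,0,-0.24],[0.43,0,0,0,-0.32],[0.43,0,0,0,-0.4],[0.43,0,0,0,-0.4],[0.43,0,0,0,-0.4],[0.43,0,0,0,-0.4]],
])

```text
time_s: 13.37
tcp_pos: [0.5492, 0.0178, 0.1573]
eef_rot: [179.9, -0.0, -91.5]
contact_force: [-0.4, 0.7, -0.3]
gripper_width: 0.0503
gripper_force: 0.0
```

```bash
python3 -c "
from h import *
i=np.load('w9.npy',allow_pickle=True).item();print(cast(i,[[200,175],[200,207],[132,190]],.024)*1000)
st();snap('wrist','w10');np.save('w10.npy',r.camera_info('wrist'));go(549,18,14,-90.8)
cv2.imwrite('pics/c5.png',cv2.imread('pics/w10.png')[:,:])
"
```

```text
[[ 533.59557832  -41.13368581   24.        ]
 [ 563.70977432  -44.44639573   24.        ]
 [ 546.77438621 -104.41731552   24.        ]]
t 13.37 tcp [549.2  17.8 157.3] rpy [179.9  -0.  -91.5] F [-0.4  0.7 -0.3] w 50.3 g 0.0
share [-0.0004  0.0007  0.287 ] turn -0.0079
```

View pics/c5.png

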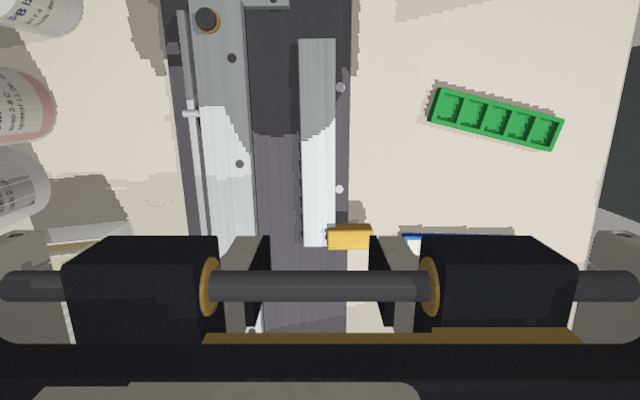

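Call:
play_rows([
  [[0.43,0,0,0.06,0],[0.43,0,0,0.14,0],[0.43,0,0,0.2,0],[0.43,0,0,0.24,0],[0.43,0,0,0.265,0],[0.43,0,0,0.278,0],[0.43,0,0,0.285,0],[0.43,0,0,0.285,0]],
])

```text
time_s: 14.08
tcp_pos: [0.5495, 0.0179, 0.0151]
eef_rot: [180.0, -0.0, -91.3]
contact_force: [-0.4, 0.1, 0.6]
gripper_width: 0.05
gripper_force: 0.0
```

Call:
play_rows([
  [[1,0,0,0,0],[1,0,0,0,0],[1,0,0,0,0],[1,0,0,0,0],[1,0,0,0,0],[1,0,0,0,0],[1,0,0,0,0],[1,0,0,0,0]],
], squeeze=50)

```text
time_s: 14.75
tcp_pos: [0.55, 0.0181, 0.0162]
eef_rot: [-179.9, 0.0, -91.3]
contact_force: [-1.9, 0.4, 6.7]
gripper_width: 0.0291
gripper_force: 50.0
```

Call:
play_rows([
  [[1,0,0.03,-0.01,0],[1,0,0.06,-0.04,0],[1,0,0.06,-0.08,0],[1,0,0.06,-0.13,0],[1,0,0.06,-0.19,0],[1,0,0.06,-0.25,0],[1,0,0.06,-0.28,0],[1,0,0.06,-0.28,0]],
])

```text
time_s: 15.42
tcp_pos: [0.5215, 0.0191, 0.1592]
eef_rot: [-179.6, 0.1, -91.3]
contact_force: [0.9, 0.1, -3.2]
gripper_width: 0.0292
gripper_force: 50.0
```

```bash
python3 -c "
from h import *
st();im,i=snap('wrist','w11');np.save('w11.npy',i);snap('scene','sc11');go(460,-170,260,-90.8)
"
```

```text
t 15.42 tcp [521.5  19.1 159.2] rpy [-1.796e+02  1.000e-01 -9.130e+01] F [ 0.9  0.1 -3.2] w 29.2 g 50.0
share [ 0.3799  0.1097 -0.2095] turn -0.0059
```

```bash
python3 -c "
from h import *
i=np.load('w1.npy',allow_pickle=True).item();print((cast(i,[[332,121],[263,188],[490,236]],.014)*1000).round())
i=r.camera_info('scene');print((cast(i,[[385,254],[461,267],[457,294],[375,276]],.014)*1000).round(), (cast(i,[[398,282],[366,260],[364,232]],.01)*1000).round())
print((cast(i,[[364,232]],.111)*1000).round())
a=cv2.imread('pics/sc11.png')[190:310,330:490];cv2.imwrite('pics/c6.png',cv2.resize(a,(800,600),interpolation=cv2.INTER_CUBIC))
"
```

```text
[[ 380. -428.   14.]
 [ 500. -410.   14.]
 [ 292. -182.   14.]]
[[ 443. -192.   14.]
 [ 513. -406.   14.]
 [ 381. -441.   14.]
 [ 324. -222.   14.]] [[ 342. -286.   10.]
 [ 386. -159.   10.]
 [ 528.  -72.   10.]]
[[ 372. -152.  111.]]
```

View pics/c6.png

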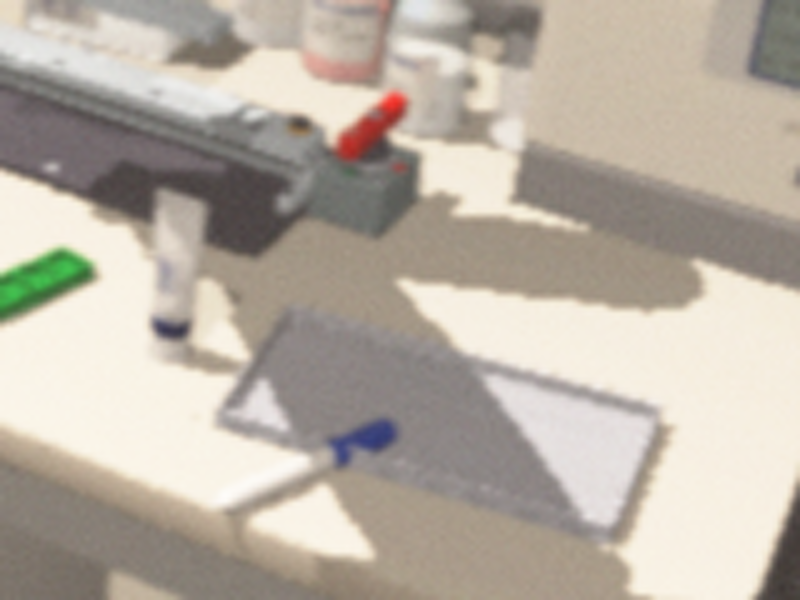

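The pen (white body, blue cap) lies across the tray's near rim, with its cap inside the tray. I'll hover and measure the tray and pen from close by.

Call:
play_rows([
  [[1,0.03,0,-0.06,0],[1,0.08,0,-0.12,0],[1,0.14,0,-0.18,0],[1,0.2,0,-0.24,0],[1,0.26,0,-0.28,0],[1,0.32,0,-0.28,0],[1,0.34,0,-0.28,0],[1,0.34,0,-0.28,0]],
])

```text
time_s: 16.18
tcp_pos: [0.5147, -0.1533, 0.2932]
eef_rot: [179.8, 0.0, -91.5]
contact_force: [1.0, 0.1, -2.6]
gripper_width: 0.0292
gripper_force: 50.0
```

```bash
python3 -c "
from h import *
st();im,i=snap('wrist','w12');np.save('w12.npy',i)
"
```

```text
t 16.18 tcp [ 514.7 -153.3  293.2] rpy [179.8   0.  -91.5] F [ 1.   0.1 -2.6] w 29.2 g 50.0
```

View pics/w12.png

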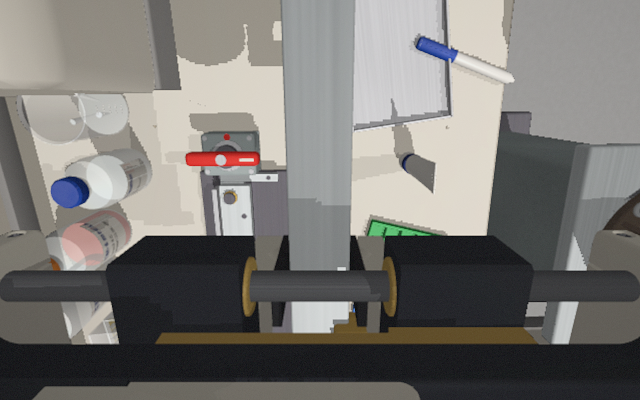

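The view shows the tray's near corner at (450,116), its short edge running to (355,130) and its near edge running up to (441,0). The pen cap tip is at (417,42) and the tube base at (406,160).

```bash
python3 -c "
from h import *
L=lambda n:np.load(n,allow_pickle=True).item()
i=L('w12.npy');P=cast(i,[[450,116],[355,130],[441,2]],.014)*1000;print(P.round(1));print('pen',(cast(i,[[417,42],[455,55],[513,78]],.016)*1000).round(),'tube',(cast(i,[[406,160]],.0)*1000).round())
j=L('w1.npy');Q=cast(j,[[333,121],[263,188]],.014)*1000;print(Q.round(1),'pen',(cast(j,[[381,212],[480,190]],.018)*1000).round())
a=lambda v:np.degrees(np.arctan2(v[1],v[0]))
print(a(P[1]-P[0]),a(P[0]-P[2])-90,a(Q[1]-Q[0]),a(P[0]-Q[0])-90,np.linalg.norm(P[0]-Q[0]))
print(tri(L('w12.npy'),[450,116],r.camera_info('scene'),[375,276]),tri(L('w1.npy'),[333,121],r.camera_info('scene'),[457,294]))
"
```

```text
[[ 347.3 -204.8   14. ]
 [ 467.3 -190.5   14. ]
 [ 368.3 -333.7   14. ]]
pen [[ 394. -292.   16.]
 [ 348. -276.   16.]
 [ 275. -248.   16.]] tube [[ 397. -148.    0.]]
[[ 378.6 -427.3   14. ]
 [ 500.  -409.8   14. ]] pen [[ 393. -296.   18.]
 [ 274. -249.   18.]]
6.785860499443161 9.220155955191117 8.221674467911416 7.997808679757696 224.73899664949658
(array([ 0.34319234, -0.20815206, -0.00121143]), np.float64(0.008809923587910022)) (array([ 0.37989393, -0.43415212,  0.01403314]), np.float64(0.013851119232296325))
```

```bash
python3 -c "
from h import *
go(431,-260,60,-82.3)"
```

```text
share [0.2198 0.1621 0.466 ] turn -0.1063
```

Call:
play_rows([
  [[1,0.04,0.03,0,-0.02],[1,0.1,0.08,0,-0.06],[1,0.16,0.13,0.02,-0.1],[1,0.21,0.16,0.08,-0.106],[1,0.22,0.162,0.15,-0.106],[1,0.22,0.162,0.22,-0.106],[1,0.22,0.162,0.29,-0.106],[1,0.22,0.162,0.36,-0.106]],
])

```text
time_s: 16.9
tcp_pos: [0.4313, -0.2586, 0.1129]
eef_rot: [179.9, 0.0, -82.2]
contact_force: [1.8, 0.4, -3.5]
gripper_width: 0.0291
gripper_force: 50.0
```

```bash
python3 -c "
from h import *
st();im,i=snap('wrist','w13');np.save('w13.npy',i)
c=[c for c in blobs(im,'blue',80)]
for k in c[:4]: print(cv2.contourArea(k),k.reshape(-1,2).mean(0).round(),cast(i,[k.reshape(-1,2).mean(0)],.016)[0][:2].round(3))
go(431,-260,7,-82.3)"
```

```text
t 16.9 tcp [ 431.3 -258.6  112.9] rpy [179.9   0.  -82.2] F [ 1.8  0.4 -3.5] w 29.1 g 50.0
1067.0 [403. 176.] [ 0.37  -0.286]
share [ 0.0068 -0.0064  0.1982] turn 0.0004
```

Call:
play_rows([
  [[1,0.003,0,0.04,0],[1,0.003,0,0.08,0],[1,0.003,0,0.12,0],[1,0.003,0,0.15,0],[1,0.003,0,0.17,0],[1,0.003,0,0.185,0],[1,0.003,0,0.195,0],[1,0.003,0,0.2,0]],
])

```text
time_s: 17.62
tcp_pos: [0.4328, -0.2608, 0.0151]
eef_rot: [180.0, 0.0, -82.1]
contact_force: [0.7, 0.5, -2.4]
gripper_width: 0.0291
gripper_force: 50.0
```

Call:
play_rows([
  [[1,0,0,0.002,0],[1,0,0,0.004,0],[1,0,0,0.006,0],[1,0,0,0.008,0],[1,0,0,0.01,0],[1,0,0,0.01,0],[1,0,0,0.01,0],[1,0,0,0.01,0]],
])

```text
time_s: 18.28
tcp_pos: [0.4326, -0.2611, 0.0105]
eef_rot: [-180.0, -0.0, -82.2]
contact_force: [-0.4, 0.5, -2.8]
gripper_width: 0.0289
gripper_force: 50.0
```

Call:
play_rows([
  [[1,0,0,0.001,0],[1,0,0,0.002,0],[1,0,0,0.003,0],[1,0,0,0.004,0],[1,0,0,0.005,0],[1,0,0,0.006,0],[1,0,0,0.006,0],[1,0,0,0.006,0]],
])

```text
time_s: 18.95
tcp_pos: [0.4325, -0.261, 0.0073]
eef_rot: [180.0, 0.0, -82.2]
contact_force: [-0.0, -0.1, -3.2]
gripper_width: 0.0296
gripper_force: 50.0
```

Call:
play_rows([
  [[1,0,0,0.001,0],[1,0,0,0.002,0],[1,0,0,0.003,0],[1,0,0,0.004,0],[1,0,0,0.004,0],[1,0,0,0.004,0],[1,0,0,0.004,0],[1,0,0,0.004,0]],
])

```text
time_s: 19.62
tcp_pos: [0.4326, -0.2611, 0.0072]
eef_rot: [-180.0, -0.0, -82.1]
contact_force: [-5.5, 5.5, 22.1]
gripper_width: 0.0292
gripper_force: 50.0
```

Call:
play_rows([
  [[0.54,0,0,0,0],[0.54,0,0,0,0],[0.54,0,0,0,0],[0.54,0,0,0,0],[0.54,0,0,-0.04,0],[0.54,0,0,-0.1,0],[0.54,0,0,-0.18,0],[0.54,0,0,-0.26,0]],
])

```text
time_s: 20.28
tcp_pos: [0.4317, -0.2609, 0.1361]
eef_rot: [179.9, 0.0, -82.2]
contact_force: [1.4, -0.4, 0.1]
gripper_width: 0.0404
gripper_force: 0.0
```

Call:
play_rows([
  [[0,-0.08,0,-0.08,0],[0,-0.16,0,-0.16,0],[0,-0.24,0,-0.24,0],[0,-0.3,0,-0.3,0],[0,-0.3,0,-0.3,0],[0,-0.3,0,-0.3,0],[0,-0.3,0,-0.3,0],[0,-0.3,0,-0.3,0]],
])

```text
time_s: 20.95
tcp_pos: [0.412, -0.1121, 0.285]
eef_rot: [-180.0, 0.0, -82.1]
contact_force: [-0.1, 0.4, -0.4]
gripper_width: 0.0859
gripper_force: 0.0
```

```bash
python3 -c "
from h import *
st();im,i=snap('wrist','w14');np.save('w14.npy',i)
for c in blobs(im,'brass',60)[:6]: print(cv2.contourArea(c),c.reshape(-1,2).mean(0).round(),rect(i,c,.023))
im,i=snap('side','s14')
for c in blobs(im,'blue',80)[:5]: print(cv2.contourArea(c),c.reshape(-1,2).mean(0).round(),rect(i,c,.012))
"
```

```text
t 20.95 tcp [ 412.  -112.1  285. ] rpy [-180.     0.   -82.1] F [-0.1  0.4 -0.4] w 85.9 g 0.0
3575.5 [462. 337.] [170.5 113.3  24.2 524.1   7.9]
571.5 [343.  75.] [ 398.7 -217.7   18.8   40.2    7.9]
374.0 [134. 284.] [642.5  96.6  29.5  97.   77.2]
260.0 [507. 287.] [128.8  26.4  20.1  93.2 108.9]
341.5 [278. 264.] [409.  285.1  30.7 115.1  97.4]
322.5 [226. 248.] [534.5 398.5  31.7 114.7  93.5]
293.0 [335. 235.] [410.1  90.2  31.  115.1 176.9]
```

The spacer is lying in the tray as planned, with its block at tray-local (-14, 91). Next come the strips, so I'll check clearance near the far one.

```bash
python3 -c "
from h import *
i=r.camera_info('side')
print((cast(i,[[205,214],[250,200],[240,205],[190,175]],0)*1000).round())
go(500,200,330,-90)"
```

```text
[[689. 413.   0.]
 [666. 264.   0.]
 [664. 301.   0.]
 [866. 403.   0.]]
share [-0.5961 -0.2602 -0.092 ] turn 0.0907
```

Call:
play_rows([
  [[0.3,-0.08,-0.02,-0.03,0.02],[0.3,-0.16,-0.04,-0.07,0.04],[0.3,-0.24,-0.06,-0.1,0.06],[0.3,-0.32,-0.08,-0.14,0.08],[0.3,-0.4,-0.1,-0.17,0.09],[0.3,-0.48,-0.12,-0.17,0.09],[0.3,-0.56,-0.14,-0.17,0.09],[0.3,-0.64,-0.17,-0.17,0.09]],
])

```text
time_s: 21.72
tcp_pos: [0.4501, 0.2035, 0.3696]
eef_rot: [180.0, -0.0, -90.0]
contact_force: [0.8, 0.4, 0.5]
gripper_width: 0.0612
gripper_force: 0.0
```

```bash
python3 -c "
from h import *
st();go(480,400,370,-90)"
```

```text
t 21.72 tcp [450.1 203.5 369.6] rpy [180.  -0. -90.] F [0.8 0.4 0.5] w 61.2 g 0.0
share [-0.3931 -0.0599 -0.0008] turn 0.0001
```

Call:
play_rows([
  [[0.3,-0.08,-0.01,0,0],[0.3,-0.16,-0.02,0,0],[0.3,-0.24,-0.03,0,0],[0.3,-0.32,-0.05,0,0],[0.3,-0.39,-0.06,0,0],[0.3,-0.39,-0.06,0,0],[0.3,-0.39,-0.06,0,0],[0.3,-0.39,-0.06,0,0]],
])

```text
time_s: 22.38
tcp_pos: [0.4803, 0.3965, 0.3682]
eef_rot: [179.9, -0.2, -90.0]
contact_force: [-0.4, -0.0, 0.6]
gripper_width: 0.0611
gripper_force: 0.0
```

```bash
python3 -c "
from h import *
st();im,i=snap('wrist','w15');np.save('w15.npy',i)
for c in blobs(im,'blue',80)[:6]: print(cv2.contourArea(c),c.reshape(-1,2).mean(0).round(),rect(i,c,.012))
go(534,398,60,-86.5)
"
```

```text
t 22.38 tcp [480.3 396.5 368.2] rpy [179.9  -0.2 -90. ] F [-0.4 -0.   0.6] w 61.1 g 0.0
1646.5 [366.  73.] [412.  284.9  29.9 113.9  97.5]
1357.5 [282. 152.] [537.  398.1  29.9 114.2  93.5]
184.0 [159. 101.] [714.8 321.7  15.   29.1  95.6]
share [-0.0038 -0.1075  0.6183] turn -0.0406
```

Call:
play_rows([
  [[0.3,-0.003,-0.05,0.06,-0.02],[0.3,-0.003,-0.113,0.14,-0.04],[0.3,-0.003,-0.113,0.22,-0.04],[0.3,-0.003,-0.113,0.3,-0.04],[0.3,-0.003,-0.113,0.38,-0.04],[0.3,-0.003,-0.113,0.46,-0.04],[0.3,-0.003,-0.113,0.53,-0.04],[0.3,-0.003,-0.113,0.57,-0.04]],
])

```text
time_s: 23.1
tcp_pos: [0.5348, 0.3955, 0.0813]
eef_rot: [179.8, -0.2, -86.6]
contact_force: [0.1, -1.0, -0.0]
gripper_width: 0.0612
gripper_force: 0.0
```

```bash
python3 -c "
from h import *
st();go(537,398,4,-86.5)
im,i=snap('side')
for c in blobs(im,'blue',80)[:5]: print(c.reshape(-1,2).mean(0).round(),rect(i,c,.012))
"
```

```text
t 23.1 tcp [534.8 395.5  81.3] rpy [179.8  -0.2 -86.6] F [ 0.1 -1.  -0. ] w 61.2 g 0.0
share [-0.0048 -0.0046  0.1546] turn -0.0012
[625.  65.] [  493.9 -1455.     85.4   232.7    95.4]
[278. 264.] [408.9 285.3  30.7 115.5  97.4]
```

Call:
play_rows([
  [[0.3,-0.005,-0.004,0.04,0],[0.3,-0.005,-0.004,0.08,0],[0.3,-0.005,-0.004,0.11,0],[0.3,-0.005,-0.004,0.13,0],[0.3,-0.005,-0.004,0.145,0],[0.3,-0.005,-0.004,0.152,0],[0.3,-0.005,-0.004,0.154,0],[0.3,-0.005,-0.004,0.154,0]],
])

```text
time_s: 23.82
tcp_pos: [0.5384, 0.4018, 0.0091]
eef_rot: [-180.0, 0.0, -86.5]
contact_force: [-0.1, -0.2, -0.3]
gripper_width: 0.0612
gripper_force: 0.0
```

Call:
play_rows([
  [[1,0,0,0,0],[1,0,0,0,0],[1,0,0,0,0],[1,0,0,0,0],[1,0,0,0,0],[1,0,0,0,0],[1,0,0,0,0],[1,0,0,0,0]],
], squeeze=30)

```text
time_s: 24.48
tcp_pos: [0.5379, 0.4016, 0.0085]
eef_rot: [-180.0, 0.0, -86.5]
contact_force: [-1.2, -0.8, 2.7]
gripper_width: 0.029
gripper_force: 30.0
```

Call:
play_rows([
  [[1,0,0,-0.01,0],[1,0,0,-0.04,0],[1,0,0,-0.08,0],[1,0,0,-0.12,0],[1,0,0,-0.16,0],[1,0,0,-0.2,0],[1,0,0,-0.22,0],[1,0,0,-0.22,0]],
])

```text
time_s: 25.15
tcp_pos: [0.5391, 0.4026, 0.1212]
eef_rot: [-179.8, 0.2, -86.5]
contact_force: [1.0, 0.3, -0.7]
gripper_width: 0.029
gripper_force: 30.0
```

```bash
python3 -c "
from h import *
st();go(558,191.5,80,-91)
"
```

```text
t 25.15 tcp [539.1 402.6 121.2] rpy [-179.8    0.2  -86.5] F [ 1.   0.3 -0.7] w 29.0 g 30.0
share [ 0.4237 -0.0116  0.0825] turn 0.0529
```

The grip is shallow because that pose was read while the arm was still settling, so I'll re-grip deeper.

Call:
play_rows([
  [[1,0,0,0.06,0],[1,0,0,0.12,0],[1,0,0,0.18,0],[1,0,0,0.21,0],[1,0,0,0.22,0],[1,0,0,0.22,0],[0.4,0,0,0.22,0],[0.4,0,0,0.22,0]],
])

```text
time_s: 25.82
tcp_pos: [0.5377, 0.4012, 0.0073]
eef_rot: [180.0, -0.0, -86.5]
contact_force: [-1.0, -0.0, 0.4]
gripper_width: 0.0378
gripper_force: 0.0
```

Call:
play_rows([
  [[0.4,0,0,0,0],[0.4,0,0,0,0],[0.4,0.007,0,0.008,0],[0.4,0.007,0,0.01,0],[0.4,0.007,0,0.01,0],[1,0.007,0,0.01,0],[1,0.007,0,0.01,0],[1,0.007,0,0.01,0]],
])

```text
time_s: 26.48
tcp_pos: [0.5383, 0.3981, 0.0034]
eef_rot: [-180.0, 0.0, -86.5]
contact_force: [0.3, -0.3, -0.1]
gripper_width: 0.0382
gripper_force: 0.0
```

Call:
play_rows([
  [[1,0,0,0,0],[1,0,0,0,0],[1,0,0,0,0],[1,0,0,0,0],[1,0,0,0,0],[1,0,0,0,0],[1,0,0,0,0],[1,0,0,0,0]],
])

```text
time_s: 27.15
tcp_pos: [0.5382, 0.3981, 0.0034]
eef_rot: [-180.0, 0.0, -86.5]
contact_force: [-1.3, 1.0, 1.4]
gripper_width: 0.0294
gripper_force: 30.0
```

```bash
python3 -c "
from h import *
st();go(558,191.5,70,-91)
"
```

```text
t 27.15 tcp [538.2 398.1   3.4] rpy [-180.     0.   -86.5] F [-1.3  1.   1.4] w 29.4 g 30.0
share [ 0.4149 -0.014  -0.1332] turn 0.0528
```

Call:
play_rows([
  [[1,0,0,-0.04,0],[1,0,0,-0.1,0],[1,0.04,0,-0.14,0.01],[1,0.11,-0.01,-0.14,0.02],[1,0.19,-0.014,-0.14,0.03],[1,0.27,-0.014,-0.14,0.04],[1,0.35,-0.014,-0.14,0.053],[1,0.415,-0.014,-0.14,0.053]],
])

```text
time_s: 27.82
tcp_pos: [0.5574, 0.1887, 0.0732]
eef_rot: [180.0, -0.0, -91.1]
contact_force: [1.5, 0.4, -1.5]
gripper_width: 0.0293
gripper_force: 30.0
```

Call:
play_rows([
  [[1,0,0,0.02,0],[1,0,0,0.04,0],[1,0,0,0.06,0],[1,0,0,0.08,0],[1,0,0,0.09,0],[1,0,0,0.1,0],[1,0,0,0.1,0],[1,0,0,0.1,0]],
])

```text
time_s: 28.48
tcp_pos: [0.5578, 0.1919, 0.0229]
eef_rot: [180.0, -0.0, -91.0]
contact_force: [1.0, -0.2, -0.3]
gripper_width: 0.0298
gripper_force: 30.0
```

```bash
python3 -c "
from h import *
st();go(558,191.5,15.5,-91)
"
```

```text
t 28.48 tcp [557.8 191.9  22.9] rpy [180.  -0. -91.] F [ 1.  -0.2 -0.3] w 29.8 g 30.0
share [ 0.0007 -0.0003  0.0148] turn 0.0004
```

Lower, open to about 44 mm, and lift.

Call:
play_rows([
  [[1,0,0,0.004,0],[1,0,0,0.008,0],[1,0,0,0.012,0],[1,0,0,0.014,0],[1,0,0,0.015,0],[1,0,0,0.015,0],[1,0,0,0.015,0],[1,0,0,0.015,0]],
])

```text
time_s: 29.15
tcp_pos: [0.558, 0.1914, 0.0159]
eef_rot: [-180.0, 0.0, -91.0]
contact_force: [0.3, 0.2, -0.8]
gripper_width: 0.0296
gripper_force: 30.0
```

Call:
play_rows([
  [[0.5,0,0,0,0],[0.5,0,0,0,0],[0.5,0,0,0,0],[0.5,0,0,0,0],[0.5,0,0,-0.03,0],[0.5,0,0,-0.1,0],[0.5,0,0,-0.18,0],[0.3,0,0,-0.26,0]],
])

```text
time_s: 29.82
tcp_pos: [0.5574, 0.1909, 0.1468]
eef_rot: [179.9, -0.1, -91.0]
contact_force: [1.7, 1.2, -0.8]
gripper_width: 0.0468
gripper_force: 0.0
```

```bash
python3 -c "
from h import *
st()
im,i=snap('side','s16')
for c in blobs(im,'blue',80)[:5]: print(c.reshape(-1,2).mean(0).round(),rect(i,c,.012),rect(i,c,.024))
go(412,285,150,-82.5)
"
```

```text
t 29.82 tcp [557.4 190.9 146.8] rpy [ 1.799e+02 -1.000e-01 -9.100e+01] F [ 1.7  1.2 -0.8] w 46.8 g 0.0
[625.  65.] [  493.9 -1455.     85.4   232.7    95.4] [  487.8 -1432.9    84.4   229.9    95.4]
[278. 264.] [408.9 285.3  30.7 115.5  97.4] [403.8 286.5  30.4 114.1  97.4]
[335. 235.] [410.1  90.2  31.  115.1 176.9] [404.9  93.7  30.6 113.7 176.9]
[284. 212.] [563.2 189.4  33.5 117.5  89.1] [556.2 191.8  33.1 116.1  89.1]
share [-0.1795  0.3023  0.0126] turn -0.0979
```

Call:
play_rows([
  [[0.3,-0.03,0.05,0,-0.02],[0.3,-0.07,0.11,0,-0.04],[0.3,-0.11,0.18,0.03,-0.06],[0.3,-0.15,0.24,0.07,-0.08],[0.3,-0.182,0.295,0.12,-0.098],[0.3,-0.182,0.295,0.16,-0.098],[0.3,-0.182,0.295,0.16,-0.098],[0.3,-0.182,0.295,0.16,-0.098]],
])

```text
time_s: 30.53
tcp_pos: [0.4118, 0.2848, 0.0656]
eef_rot: [179.9, -0.1, -82.5]
contact_force: [0.6, -0.4, 0.6]
gripper_width: 0.0613
gripper_force: 0.0
```

```bash
python3 -c "
from h import *
st();go(412,285,4,-82.5)
"
```

```text
t 30.53 tcp [411.8 284.8  65.6] rpy [ 1.799e+02 -1.000e-01 -8.250e+01] F [ 0.6 -0.4  0.6] w 61.3 g 0.0
share [-0.0003 -0.0004  0.1232] turn -0.0004
```

Call:
play_rows([
  [[0.4,0,0,0.04,0],[0.4,0,0,0.08,0],[0.4,0,0,0.1,0],[0.4,0,0,0.115,0],[0.4,0,0,0.122,0],[0.4,0,0,0.122,0],[1,0,0,0.122,0],[1,0,0,0.122,0]],
])

```text
time_s: 31.2
tcp_pos: [0.4128, 0.2854, 0.0057]
eef_rot: [-179.9, 0.1, -82.6]
contact_force: [-0.2, 0.4, 0.1]
gripper_width: 0.0439
gripper_force: 0.0
```

Call:
play_rows([
  [[1,0,0,0,0],[1,0,0,0,0],[1,0,0,0,0],[1,0,0,0,0],[1,0,0,0,0],[1,0,0,0,0],[1,0,0,0,0],[1,0,0,0,0]],
])

```text
time_s: 31.87
tcp_pos: [0.4122, 0.2852, 0.0053]
eef_rot: [-180.0, 0.0, -82.6]
contact_force: [-1.6, -0.1, 6.1]
gripper_width: 0.0294
gripper_force: 30.0
```

```bash
python3 -c "
from h import *
st();go(556,73,75,-91)
"
```

```text
t 31.87 tcp [412.2 285.2   5.3] rpy [-180.     0.   -82.6] F [-1.6 -0.1  6.1] w 29.4 g 30.0
share [ 0.458  -0.2303 -0.1394] turn 0.098
```

Call:
play_rows([
  [[1,0,0,-0.04,0],[1,0.01,-0.005,-0.1,0],[1,0.07,-0.035,-0.14,0.02],[1,0.14,-0.07,-0.14,0.04],[1,0.21,-0.105,-0.14,0.06],[1,0.28,-0.14,-0.14,0.08],[1,0.35,-0.175,-0.14,0.098],[1,0.42,-0.21,-0.14,0.098]],
])

```text
time_s: 32.53
tcp_pos: [0.5439, 0.0886, 0.0749]
eef_rot: [-180.0, 0.0, -91.1]
contact_force: [1.3, 1.1, -0.7]
gripper_width: 0.0294
gripper_force: 30.0
```

Call:
play_rows([
  [[1,0.035,-0.013,0,0],[1,0.035,-0.013,0.02,0],[1,0.035,-0.013,0.04,0],[1,0.035,-0.013,0.06,0],[1,0.035,-0.013,0.08,0],[1,0.035,-0.013,0.09,0],[1,0.035,-0.013,0.1,0],[1,0.035,-0.013,0.1,0]],
])

```text
time_s: 33.2
tcp_pos: [0.5487, 0.0731, 0.0236]
eef_rot: [179.9, -0.0, -91.0]
contact_force: [-1.1, -0.5, -0.7]
gripper_width: 0.0297
gripper_force: 30.0
```

```bash
python3 -c "
from h import *
st();go(556,73,17,-91)
"
```

```text
t 33.2 tcp [548.7  73.1  23.6] rpy [179.9  -0.  -91. ] F [-1.1 -0.5 -0.7] w 29.7 g 30.0
share [-0.0001 -0.0147  0.0132] turn 0.0005
```

Call:
play_rows([
  [[1,0,-0.008,0,0],[1,0,-0.015,0,0],[1,0,-0.015,0.004,0],[1,0,-0.015,0.008,0],[1,0,-0.015,0.011,0],[1,0,-0.015,0.013,0],[1,0,-0.015,0.013,0],[1,0,-0.015,0.013,0]],
])

```text
time_s: 33.87
tcp_pos: [0.5569, 0.0724, 0.0183]
eef_rot: [180.0, -0.0, -91.0]
contact_force: [-0.2, 0.4, -0.6]
gripper_width: 0.0297
gripper_force: 30.0
```

Call:
play_rows([
  [[0.5,0,0,0,0],[0.5,0,0,0,0],[0.5,0,0,0,0],[0.5,0,0,0,0],[0.5,0,0,-0.03,0],[0.5,0,0,-0.1,0],[0.5,0,0,-0.18,0],[0.3,0,0,-0.26,0]],
])

```text
time_s: 34.53
tcp_pos: [0.5563, 0.0722, 0.1494]
eef_rot: [179.9, -0.1, -91.0]
contact_force: [1.8, 0.6, -0.8]
gripper_width: 0.0468
gripper_force: 0.0
```

Call:
play_rows([
  [[0.3,-0.01,0.06,-0.08,0.08],[0.3,-0.02,0.1,-0.14,0.16],[0.3,-0.03,0.1,-0.14,0.24],[0.3,-0.03,0.1,-0.14,0.32],[0.3,-0.03,0.1,-0.14,0.4],[0.3,-0.03,0.1,-0.14,0.48],[0.3,-0.03,0.1,-0.14,0.56],[0.3,-0.03,0.1,-0.14,0.64]],
])

```text
time_s: 35.2
tcp_pos: [0.5071, 0.0884, 0.2185]
eef_rot: [180.0, 0.0, -146.4]
contact_force: [0.4, -1.3, 0.5]
gripper_width: 0.0615
gripper_force: 0.0
```

```bash
python3 -c "
from h import *
st();im,i=snap('wrist','w17')
for c in blobs(im,'blue',80)[:6]: print(cv2.contourArea(c),c.reshape(-1,2).mean(0).round(),rect(i,c,.012),rect(i,c,.024))
im,i=snap('side','s17')
for c in blobs(im,'blue',80)[:5]: print(c.reshape(-1,2).mean(0).round(),rect(i,c,.012),rect(i,c,.024))
go(413,88.5,100,-183)
"
```

```text
t 35.2 tcp [507.1  88.4 218.5] rpy [ 180.     0.  -146.4] F [ 0.4 -1.3  0.5] w 61.5 g 0.0
4418.0 [307. 217.] [559.8 111.2  33.8 195.7  89.4] [556.  109.1  32.7 189.2  89.4]
3043.0 [354. 112.] [437.1  84.4  29.7 114.2 177. ] [437.4  83.2  28.7 110.5 177. ]
[299. 204.] [562.6 129.2  34.1 238.   89.1] [555.6 132.2  33.7 235.1  89.1]
[332. 228.] [434.8  85.7  30.9 115.6 177.1] [429.3  89.3  30.5 114.2 177.1]
share [0.1563 0.105  0.2368] turn 0.4288
```

The centre-strip pair spans 235 mm, so the gap is 5 mm. The last strip was knocked to (437,84) in the meantime, so I'll use its new place.

Call:
play_rows([
  [[0.3,0.06,0.03,0.04,0.08],[0.3,0.121,0.071,0.1,0.16],[0.3,0.121,0.071,0.17,0.24],[0.3,0.121,0.071,0.24,0.32],[0.3,0.121,0.071,0.3,0.4],[0.3,0.121,0.071,0.317,0.428],[0.3,0.121,0.071,0.317,0.428],[0.3,0.121,0.071,0.317,0.428]],
])

```text
time_s: 35.97
tcp_pos: [0.4373, 0.084, 0.0598]
eef_rot: [-179.9, -0.0, 177.5]
contact_force: [0.1, 0.0, 0.9]
gripper_width: 0.0614
gripper_force: 0.0
```

```bash
python3 -c "
from h import *
im,i=snap('side');st()
for c in blobs(im,'blue',80)[:5]: print(c.reshape(-1,2).mean(0).round(),rect(i,c,.012))
go(437,84.4,4,-183)
"
```

```text
t 36.02 tcp [437.9  84.3  60.5] rpy [180.    0.  177.5] F [-0.2  1.1  0.8] w 61.3 g 0.0
[334. 232.] [420.   86.5  30.8  86.  177.2]
share [0.0018 0.     0.113 ] turn 0.0053
```

Call:
play_rows([
  [[0.4,0.001,0,0.04,0.005],[0.4,0.001,0,0.08,0.005],[0.4,0.001,0,0.1,0.005],[0.4,0.001,0,0.112,0.005],[0.4,0.001,0,0.112,0.005],[0.4,0.001,0,0.112,0.005],[1,0.001,0,0.112,0.005],[1,0.001,0,0.112,0.005]],
])

```text
time_s: 36.68
tcp_pos: [0.4375, 0.0845, 0.0048]
eef_rot: [179.9, 0.1, 176.8]
contact_force: [-0.3, 0.0, -0.1]
gripper_width: 0.0443
gripper_force: 0.0
```

Call:
play_rows([
  [[1,0,0,0,0],[1,0,0,0,0],[1,0,0,0,0],[1,0,0,0,0],[1,0,0,0,0],[1,0,0,-0.05,0],[1,0,0,-0.12,0],[1,0,0,-0.16,0]],
])

```text
time_s: 37.35
tcp_pos: [0.4372, 0.0842, 0.0861]
eef_rot: [180.0, 0.1, 176.8]
contact_force: [1.0, -0.2, -0.2]
gripper_width: 0.0298
gripper_force: 30.0
```

Call:
play_rows([
  [[1,0,0,0,0],[1,0,0,0,-0.08],[1,0,-0.03,0,-0.16],[1,0,-0.08,0,-0.24],[1,0,-0.14,0,-0.32],[1,0,-0.2,0,-0.4],[1,0,-0.26,0,-0.48],[1,0,-0.26,0,-0.56]],
])

```text
time_s: 38.02
tcp_pos: [0.4277, -0.0489, 0.0831]
eef_rot: [179.9, -0.1, -135.1]
contact_force: [-0.1, 0.1, -1.7]
gripper_width: 0.0294
gripper_force: 30.0
```

Call:
play_rows([
  [[1,0,0,0,-0.08],[1,0,0,0,-0.16],[1,0,0,0,-0.24],[1,0,0,0,-0.32],[1,0,0,0,-0.4],[1,0,0,0,-0.48],[1,0,0,0,-0.515],[1,0,0,0,-0.515]],
])

```text
time_s: 38.68
tcp_pos: [0.429, -0.0458, 0.0833]
eef_rot: [180.0, -0.0, -90.9]
contact_force: [0.0, 0.6, -1.4]
gripper_width: 0.0296
gripper_force: 30.0
```

```bash
python3 -c "
from h import *
st();go(553.8,-45.6,80,-91)
"
```

```text
t 38.68 tcp [429.  -45.8  83.3] rpy [180.   -0.  -90.9] F [ 0.   0.6 -1.4] w 29.6 g 30.0
share [-0.0042 -0.2496  0.0067] turn 0.0016
```

Call:
play_rows([
  [[1,0,-0.05,0,0],[1,0,-0.12,0,0],[1,-0.003,-0.2,0,0],[1,-0.003,-0.25,0,0],[1,-0.003,-0.25,0.04,0],[1,-0.003,-0.25,0.08,0],[1,-0.003,-0.25,0.11,0],[1,-0.003,-0.25,0.12,0]],
])

```text
time_s: 39.35
tcp_pos: [0.5525, -0.0468, 0.0208]
eef_rot: [179.7, -0.0, -91.2]
contact_force: [0.0, 0.4, -1.3]
gripper_width: 0.0297
gripper_force: 30.0
```

Call:
play_rows([
  [[1,0,0,0,0],[1,0,0,0,0],[1,0,0,0.004,0],[1,0,0,0.008,0],[1,0,0,0.011,0],[1,0,0,0.012,0],[1,0,0,0.012,0],[1,0,0,0.012,0]],
])

```text
time_s: 40.02
tcp_pos: [0.5545, -0.0464, 0.018]
eef_rot: [-180.0, 0.0, -91.0]
contact_force: [-0.6, 0.3, -0.5]
gripper_width: 0.0297
gripper_force: 30.0
```

Call:
play_rows([
  [[0.5,0,0,0.001,0],[0.5,0,0,0.001,0],[0.5,0,0,0.001,0],[0.5,0,0,0.001,0],[0.5,0,0,-0.03,0],[0.5,0,0,-0.1,0],[0.5,0,0,-0.18,0],[0.3,0,0,-0.26,0]],
])

```text
time_s: 40.68
tcp_pos: [0.5537, -0.0466, 0.1489]
eef_rot: [179.9, -0.0, -91.0]
contact_force: [1.8, 0.3, 0.7]
gripper_width: 0.047
gripper_force: 0.0
```

Call:
play_rows([
  [[0.3,-0.03,0.03,-0.08,0.08],[0.3,-0.06,0.05,-0.16,0.16],[0.3,-0.1,0.05,-0.24,0.24],[0.3,-0.16,0.05,-0.32,0.32],[0.3,-0.22,0.05,-0.32,0.4],[0.3,-0.24,0.05,-0.32,0.48],[0.3,-0.24,0.05,-0.32,0.56],[0.3,-0.24,0.05,-0.32,0.64]],
])

```text
time_s: 41.35
tcp_pos: [0.5314, 0.0752, 0.3082]
eef_rot: [180.0, 0.1, -146.2]
contact_force: [1.2, -1.1, 0.2]
gripper_width: 0.0613
gripper_force: 0.0
```

Call:
play_rows([
  [[0.3,0,0,0,0.08],[0.3,0,0,0,0.16],[0.3,0,0,0,0.24],[0.3,0,0,0,0.32],[0.3,0,0,0,0.4],[0.3,0,0,0,0.409],[0.3,0,0,0,0.409],[0.3,0,0,0,0.409]],
])

```text
time_s: 42.02
tcp_pos: [0.5314, 0.074, 0.3078]
eef_rot: [-180.0, -0.0, 179.1]
contact_force: [-0.6, 0.2, -0.6]
gripper_width: 0.0614
gripper_force: 0.0
```

```bash
python3 -c "
from h import *
st();im,i=snap('wrist','w18')
for c in blobs(im,'blue',80,3)[:6]: print(cv2.contourArea(c),c.reshape(-1,2).mean(0).round(),rect(i,c,.024))
im,i=snap('side','s18')
for c in blobs(im,'blue',80,5)[:5]: print(c.reshape(-1,2).mean(0).round(),rect(i,c,.024))
"
```

```text
t 42.02 tcp [531.4  74.  307.8] rpy [-180.    -0.   179.1] F [-0.6  0.2 -0.6] w 61.4 g 0.0
5715.0 [318. 178.] [555.8  72.7  31.5 352.1  89. ]
537.5 [28. 30.] [ 372.1 -271.4   18.    45.8  158.8]
[314. 197.] [554.8  73.7  34.6 352.2  89.3]
```

The row spans 352 mm, centred at y=72.7 and parallel to the rail. I'll push each strip with both fingers spread for two-point contact, middle one first.

Call:
play_rows([
  [[0.3,0.012,0,0.06,0],[0.3,0.024,0,0.14,0],[0.3,0.024,0,0.22,0],[0.3,0.024,0,0.3,0],[0.3,0.024,0,0.38,0],[0.3,0.024,0,0.46,0],[0.3,0.024,0,0.52,0],[0.3,0.024,0,0.54,0]],
])

```text
time_s: 42.78
tcp_pos: [0.5167, 0.0729, 0.0335]
eef_rot: [-179.8, -0.4, 178.9]
contact_force: [-0.1, -0.3, -0.8]
gripper_width: 0.0616
gripper_force: 0.0
```

Call:
play_rows([
  [[0.3,0,0,0.01,0],[0.3,0,0,0.02,0],[0.3,0,0,0.03,0],[0.3,0,0,0.036,0],[0.3,0,0,0.04,0],[0.3,0,0,0.04,0],[0.3,0,0,0.04,0],[0.3,0,0,0.04,0]],
])

```text
time_s: 43.45
tcp_pos: [0.5198, 0.0744, 0.0183]
eef_rot: [180.0, 0.0, 178.9]
contact_force: [-0.0, 0.6, -0.5]
gripper_width: 0.0613
gripper_force: 0.0
```

Call:
play_rows([
  [[0.3,-0.012,0,0,0],[0.3,-0.026,0,0,0],[0.3,-0.04,0,0,0],[0.3,-0.054,0,0,0],[0.3,-0.068,0,0,0],[0.3,-0.082,0,0,0],[0.3,-0.096,0,0,0],[0.3,-0.106,0,0,0]],
])

```text
time_s: 44.12
tcp_pos: [0.5735, 0.0731, 0.0177]
eef_rot: [-180.0, 0.0, 178.8]
contact_force: [-0.3, -0.8, -0.3]
gripper_width: 0.0614
gripper_force: 0.4
```

Call:
play_rows([
  [[0.3,-0.002,0,0,0],[0.3,-0.004,0,0,0],[0.3,-0.006,0,0,0],[0.3,-0.008,0,0,0],[0.3,-0.01,0,0,0],[0.3,-0.01,0,0,0],[0.3,-0.01,0,0,0],[0.3,-0.01,0,0,0]],
])

```text
time_s: 44.78
tcp_pos: [0.5771, 0.073, 0.0177]
eef_rot: [-180.0, -0.0, 178.9]
contact_force: [-2.3, 0.5, -1.2]
gripper_width: 0.0611
gripper_force: 1.0
```

Call:
play_rows([
  [[0.3,-0.001,0,0,0],[0.3,-0.002,0,0,0],[0.3,-0.003,0,0,0],[0.3,-0.004,0,0,0],[0.3,-0.004,0,0,0],[0.3,-0.004,0,0,0],[0.3,-0.004,0,0,0],[0.3,-0.004,0,0,0]],
])

```text
time_s: 45.45
tcp_pos: [0.5773, 0.0729, 0.0175]
eef_rot: [-180.0, -0.2, 178.8]
contact_force: [-9.7, 4.0, 5.0]
gripper_width: 0.0617
gripper_force: 4.8
```

Call:
play_rows([
  [[0.3,-0.002,0,0,0],[0.3,-0.002,0,0,0],[0.3,0.04,0,0,0],[0.3,0.117,0,0,0],[0.3,0.117,0.07,0,0],[0.3,0.117,0.15,0,0],[0.3,0.117,0.237,0,0],[0.3,0.117,0.237,0,0]],
])

```text
time_s: 46.12
tcp_pos: [0.5259, 0.1992, 0.019]
eef_rot: [179.8, 0.3, 179.1]
contact_force: [0.8, -0.4, -0.3]
gripper_width: 0.0613
gripper_force: 0.0
```

Call:
play_rows([
  [[0.3,-0.01,0,0,0],[0.3,-0.022,0,0,0],[0.3,-0.036,0,0,0],[0.3,-0.05,0,0,0],[0.3,-0.064,0,0,0],[0.3,-0.078,0,0,0],[0.3,-0.092,0,0,0],[0.3,-0.104,0,0,0]],
])

```text
time_s: 46.78
tcp_pos: [0.5763, 0.1911, 0.0177]
eef_rot: [-180.0, 0.0, 178.8]
contact_force: [-2.3, -0.2, 0.8]
gripper_width: 0.0613
gripper_force: 0.7
```

Call:
play_rows([
  [[0.3,-0.003,0,0,0],[0.3,-0.006,0,0,0],[0.3,-0.009,0,0,0],[0.3,-0.011,0,0,0],[0.3,-0.013,0,0,0],[0.3,-0.013,0,0,0],[0.3,-0.013,0,0,0],[0.3,-0.013,0,0,0]],
])

```text
time_s: 47.45
tcp_pos: [0.5796, 0.1912, 0.0175]
eef_rot: [-179.9, -0.2, 178.8]
contact_force: [-8.4, 1.1, 5.3]
gripper_width: 0.0614
gripper_force: 4.3
```

Call:
play_rows([
  [[0.3,-0.003,0,0,0],[0.3,-0.003,0,0,0],[0.3,0.04,0,0,0],[0.3,0.117,0,0,0],[0.3,0.117,-0.08,0,0],[0.3,0.117,-0.16,0,0],[0.3,0.117,-0.24,0,0],[0.3,0.117,-0.32,0,0]],
])

```text
time_s: 48.12
tcp_pos: [0.52, 0.0322, 0.0182]
eef_rot: [180.0, 0.1, 179.0]
contact_force: [1.3, -0.3, 0.6]
gripper_width: 0.0613
gripper_force: 0.0
```

Call:
play_rows([
  [[0.3,0,-0.08,0,0],[0.3,0,-0.154,0,0],[0.3,0,-0.154,0,0],[0.3,-0.012,-0.154,0,0],[0.3,-0.026,-0.154,0,0],[0.3,-0.04,-0.154,0,0],[0.3,-0.054,-0.154,0,0],[0.3,-0.068,-0.154,0,0]],
])

```text
time_s: 48.78
tcp_pos: [0.5536, -0.0439, 0.0177]
eef_rot: [-180.0, -0.0, 178.9]
contact_force: [-1.8, 0.2, 0.1]
gripper_width: 0.0616
gripper_force: 0.7
```

Call:
play_rows([
  [[0.3,-0.012,0,0,0],[0.3,-0.024,0,0,0],[0.3,-0.036,0,0,0],[0.3,-0.04,0,0,0],[0.3,-0.043,0,0,0],[0.3,-0.046,0,0,0],[0.3,-0.048,0,0,0],[0.3,-0.048,0,0,0]],
])

```text
time_s: 49.45
tcp_pos: [0.5748, -0.0455, 0.0175]
eef_rot: [-180.0, -0.2, 178.8]
contact_force: [-5.9, 2.5, 3.5]
gripper_width: 0.0609
gripper_force: 2.8
```

Call:
play_rows([
  [[0.3,-0.003,0,0,0],[0.3,-0.006,0,0,0],[0.3,-0.006,0,0,0],[0.3,-0.006,0,0,0],[0.3,-0.006,0,0,0],[0.3,0.04,0,0,0],[0.3,0.1,0,0,0],[0.3,0.1,0,-0.05,0]],
])

```text
time_s: 50.12
tcp_pos: [0.517, -0.0458, 0.0382]
eef_rot: [-179.9, -0.7, 178.7]
contact_force: [-1.6, 0.7, -1.6]
gripper_width: 0.0615
gripper_force: 0.0
```

Call:
play_rows([
  [[0.3,-0.01,0.05,-0.06,0],[0.3,-0.03,0.1,-0.12,0],[0.3,-0.06,0.15,-0.18,0],[0.3,-0.08,0.2,-0.24,0],[0.3,-0.08,0.24,-0.3,0],[0.3,-0.08,0.24,-0.36,0],[0.3,-0.08,0.24,-0.4,0],[0.3,-0.08,0.24,-0.4,0]],
])

```text
time_s: 50.78
tcp_pos: [0.5714, 0.0758, 0.2482]
eef_rot: [179.9, 0.5, 178.9]
contact_force: [2.0, -0.7, 1.1]
gripper_width: 0.061
gripper_force: 0.0
```

```bash
python3 -c "
from h import *
st();im,i=snap('wrist','w19');np.save('w19.npy',i)
for c in blobs(im,'blue',80,3)[:6]:
    R=rect(i,c,.024);print(cv2.contourArea(c),R)
    # front edge per strip: max-x-lowest edge fit
    X=cast(i,c.reshape(-1,2),.024)*1000
    for y0 in(-46,73,191.5):
        k=X[abs(X[:,1]-y0)<50]
        b=[(y,k[abs(k[:,1]-y)<2.5,0].min()) for y in range(int(y0)-48,int(y0)+49,6) if (abs(k[:,1]-y)<2.5).any()]
        if len(b)>5: b=np.array(b);q=np.polyfit(b[:,0]-y0,b[:,1],1);print(y0,'front x',q[1].round(1),'slope deg',np.degrees(q[0]).round(2))
"
```

```text
t 50.78 tcp [571.4  75.8 248.2] rpy [179.9   0.5 178.9] F [ 2.  -0.7  1.1] w 61.0 g 0.0
1783.0 [597.3  71.4  20.6 349.2  88.9]
-46 front x 584.7 slope deg 1.12
73 front x 587.0 slope deg 1.12
191.5 front x 589.3 slope deg 1.12
```

All three front edges lie on one line, at a slope of 1.12° that matches the rail. The strips are flush. Now I'll close the handle, pushing its near end with closed fingers at yaw -90.

Call:
play_rows([
  [[1,0,-0.04,0,-0.08],[1,0,-0.11,0,-0.16],[1,0,-0.18,0,-0.24],[1,0,-0.25,0,-0.32],[1,0,-0.32,0,-0.4],[1,0,-0.39,0,-0.48],[1,0,-0.424,0,-0.56],[1,0,-0.424,0,-0.64]],
])

```text
time_s: 51.5
tcp_pos: [0.5637, -0.1406, 0.2414]
eef_rot: [179.9, -0.1, -126.0]
contact_force: [0.1, 1.0, -0.1]
gripper_width: 0.0134
gripper_force: 0.0
```

Call:
play_rows([
  [[1,0,0,0,-0.08],[1,0,0,0,-0.16],[1,0,0,0,-0.24],[1,0,0,0,-0.32],[1,0,0,0,-0.4],[1,0,0,0,-0.421],[1,0,0,0,-0.421],[1,0,0,0,-0.421]],
])

```text
time_s: 52.17
tcp_pos: [0.5643, -0.1373, 0.2419]
eef_rot: [179.9, 0.0, -90.1]
contact_force: [-1.1, 0.2, 0.3]
gripper_width: 0.0005
gripper_force: 0.0
```

```bash
python3 -c "
from h import *
im,i=snap('wrist','w20');st()
for c in blobs(im,'red',80)[:3]: print(cv2.contourArea(c),c.reshape(-1,2).mean(0).round(),rect(i,c,.073))
go(575,-136,58,-90)
"
```

```text
t 52.22 tcp [ 564.4 -137.3  242.1] rpy [179.9   0.  -90.1] F [0.5 0.  0.2] w 0.6 g 0.0
1246.5 [257. 148.] [ 624.6 -167.7   15.5   81.5  179.9]
share [-0.0026 -0.0212  0.3682] turn -0.0009
```

Call:
play_rows([
  [[1,0,-0.021,0.06,0],[1,0,-0.021,0.14,0],[1,0,-0.021,0.21,0],[1,0,-0.021,0.27,0],[1,0,-0.021,0.32,0],[1,0,-0.021,0.35,0],[1,0,-0.021,0.368,0],[1,0,-0.021,0.368,0]],
])

```text
time_s: 52.88
tcp_pos: [0.5739, -0.1373, 0.0566]
eef_rot: [179.8, -0.0, -90.0]
contact_force: [-0.1, 0.6, 1.2]
gripper_width: 0.0005
gripper_force: 0.0
```

Call:
play_rows([
  [[1,0.012,0,0,0],[1,0.025,0,0,0],[1,0.036,0,0,0],[1,0.047,0,0,0],[1,0.057,0,0,0],[1,0.066,-0.004,0,0],[1,0.076,-0.01,0,0],[1,0.085,-0.016,0,0]],
])

```text
time_s: 53.55
tcp_pos: [0.5841, -0.1806, 0.0598]
eef_rot: [-179.9, -0.0, -90.0]
contact_force: [0.7, 0.3, 0.6]
gripper_width: 0.0005
gripper_force: 0.0
```

```bash
python3 -c "
from h import *
im,i=snap('wrist','w21');st()
for c in blobs(im,'red',80)[:3]: print(cv2.contourArea(c),c.reshape(-1,2).mean(0).round(),rect(i,c,.073))
"
```

```text
t 53.6 tcp [ 584.8 -181.3   59.6] rpy [-179.9   -0.   -90. ] F [ 1.9 -1.   0.7] w 0.2 g 0.0
863.5 [266. 224.] [ 6.091e+02 -2.018e+02  1.210e+01  2.280e+01  1.000e-01]
```

Call:
play_rows([
  [[1,0.006,-0.006,0,0],[1,0.012,-0.012,0,0],[1,0.016,-0.018,0,0],[1,0.018,-0.022,0,0],[1,0.02,-0.026,0,0],[1,0.02,-0.03,0,0],[1,0.02,-0.032,0,0],[1,0.02,-0.032,0,0]],
])

```text
time_s: 54.27
tcp_pos: [0.5995, -0.1896, 0.0587]
eef_rot: [180.0, -0.0, -90.0]
contact_force: [0.1, 0.4, -0.3]
gripper_width: 0.0003
gripper_force: 0.0
```

```bash
python3 -c "
from h import *
im,i=snap('wrist','w22');st()
for c in blobs(im,'red',80)[:3]: print(cv2.contourArea(c),c.reshape(-1,2).mean(0).round(),rect(i,c,.073))
im,i=snap('side','s22')
for c in blobs(im,'red',20)[:3]: print(cv2.contourArea(c),c.reshape(-1,2).mean(0).round(),rect(i,c,.073))
"
```

```text
t 54.32 tcp [ 599.3 -189.5   58.7] rpy [180.   0. -90.] F [ 0.7 -0.4 -0.6] w 0.3 g 0.0
448.5 [268. 227.] [ 623.3 -208.8    8.3   15.1  178.4]
53.5 [290. 108.] [916.8 -20.6  29.8  43.1 152.4]
```

Call:
play_rows([
  [[1,0,-0.002,0,0],[1,0,-0.004,0,0],[1,0,-0.006,0,0],[1,0,-0.008,0,0],[1,0,-0.01,0,0],[1,0,-0.012,0,0],[1,0,-0.012,0,0],[1,0,-0.012,0,0]],
])

```text
time_s: 55.03
tcp_pos: [0.601, -0.1897, 0.0584]
eef_rot: [179.6, 0.0, -90.0]
contact_force: [-12.3, 1.2, 10.1]
gripper_width: 0.0002
gripper_force: 6.4
```

Call:
play_rows([
  [[1,0,0.03,0,0],[1,0,0.06,0,0],[1,0,0.06,-0.06,0],[1,0,0.06,-0.14,0],[1,-0.05,0.06,-0.22,0],[1,-0.12,0.06,-0.3,0],[1,-0.19,0.06,-0.38,0],[1,-0.24,0.06,-0.44,0]],
])

```text
time_s: 55.7
tcp_pos: [0.575, -0.0854, 0.2611]
eef_rot: [-179.9, 0.0, -90.0]
contact_force: [2.2, 0.6, 0.8]
gripper_width: 0.0002
gripper_force: 0.0
```

Call:
play_rows([
  [[1,-0.07,0,0,0],[1,-0.14,0,0,0],[1,-0.2,0,0,0],[1,-0.2,0,0,0],[1,-0.2,0,0,0],[1,-0.2,0,0,0],[1,-0.2,0,0,0],[1,-0.2,0,0,0]],
])

```text
time_s: 56.37
tcp_pos: [0.5752, 0.0127, 0.2591]
eef_rot: [180.0, -0.0, -90.0]
contact_force: [1.0, -0.9, 0.7]
gripper_width: 0.0004
gripper_force: 0.0
```

```bash
python3 -c "
from h import *
st();im,i=snap('wrist','w23')
for c in blobs(im,'red',80)[:3]: print(cv2.contourArea(c),c.reshape(-1,2).mean(0).round(),rect(i,c,.073))
for c in blobs(im,'brass',60)[:5]: print(cv2.contourArea(c),c.reshape(-1,2).mean(0).round(),rect(i,c,.023))
for c in blobs(im,'blue',80,3)[:6]: print(cv2.contourArea(c),c.reshape(-1,2).mean(0).round(),rect(i,c,.024))
im2,i=snap('side','s23')
for c in blobs(im2,'blue',80,5)[:6]: print(cv2.contourArea(c),rect(i,c,.024))
cv2.imwrite('pics/c7.png',np.hstack([cv2.resize(im[:250,150:550],(400,400)),cv2.resize(im2[110:270,220:420],(400,400))])[:,:,::-1])
"
```

```text
t 56.37 tcp [575.2  12.7 259.1] rpy [180.  -0. -90.] F [ 1.  -0.9  0.7] w 0.4 g 0.0
815.0 [ 10. 197.] [900.2  39.2  28.8  47.8  75.3]
497.0 [265.  15.] [ 624.7 -136.5   15.7   26.9   87.8]
3772.0 [283. 337.] [628.6 248.5  22.7 524.5 179.9]
1665.0 [ 29. 103.] [903.7 -58.7  44.3  61.6   4.5]
186.0 [305. 287.] [594.2 174.3   5.4  84.5  89.2]
164.5 [333. 287.] [556.8 174.4   5.   84.6  91.5]
795.5 [304. 146.] [595.7  -1.8  18.4 203.3  88.8]
441.5 [76.  5.] [ 829.4 -155.5   14.    44.7  179.9]
266.0 [594.9  71.6  22.2 350.4  88.7]
```

View pics/c7.png

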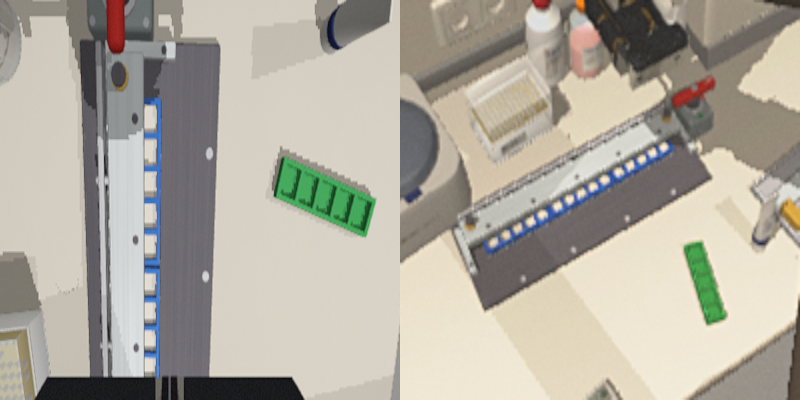

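The strips sit in a straight row under the bar and the handle lies along the rail. One numeric check of the handle and spacer against the start image, then I'll hand in.

```bash
python3 -c "
from h import *
for f in('pics/side0.png','pics/s23.png'):
    im=cv2.imread(f)[:,:,::-1].copy();i=r.camera_info('side')
    for c in blobs(im,'red',20)[:3]: print(f,cv2.contourArea(c),rect(i,c,.073))
    for c in blobs(im,'brass',10)[:3]: print('brass',cv2.contourArea(c),rect(i,c,.023))
"
```

```text
pics/side0.png 67.0 [ 619.8 -160.2   18.5   82.2   89.3]
pics/side0.png 55.5 [916.8 -20.6  29.8  43.1 152.4]
brass 70.5 [573.8  65.   24.2  49.6 177. ]
brass 24.5 [ 918.4 -113.2   25.7   29.2  115.8]
pics/s23.png 66.0 [ 618.8 -160.5   17.8   81.3   87.1]
pics/s23.png 55.5 [916.8 -20.6  29.8  43.1 152.4]
brass 77.0 [ 393.8 -212.6   28.2   41.7   10.8]
```

Call:
play_rows([
  [[1,0.2,0,0,0],[1,0.1,0,0,0],[1,-0.1,0,0,0],[1,-0.2,0,0,0],[1,-0.2,0,0,0],[1,-0.2,0,0,0],[1,-0.2,0,0,0],[1,-0.2,0,0,0]],
])

```text
time_s: 57.13
tcp_pos: [0.5751, 0.1145, 0.2589]
eef_rot: [180.0, -0.0, -89.9]
contact_force: [-0.1, -0.2, 0.3]
gripper_width: 0.0005
gripper_force: 0.0
```

```bash
python3 -c "
from h import *
im,i=snap('scene','sc24');im0=cv2.imread('pics/scene0.png')[:,:,::-1].copy()
for m in(im0,im):
    for c in blobs(m,'red',15)[:3]: print(cv2.contourArea(c),c.reshape(-1,2).mean(0).round(),rect(i,c,.073))
"
```

```text
57.5 [404. 215.] [ 607.3 -172.3   26.5   79.1   84.7]
20.5 [386. 159.] [1022.3  104.7   25.2   50.8   26.7]
61.5 [404. 215.] [ 606.6 -172.9   27.1   77.5   87.6]
24.5 [560. 232.] [ 795.8 -615.2   17.2   37.5    9.8]
22.0 [544. 237.] [ 7.276e+02 -5.808e+02  1.510e+01  3.570e+01  2.000e-01]
```

Call:
play_rows([
  [[1,0.06,-0.02,-0.06,0],[1,0.13,-0.05,-0.14,0],[1,0.2,-0.087,-0.225,0],[1,0.27,-0.087,-0.225,0],[1,0.33,-0.087,-0.225,0],[1,0.33,-0.087,-0.225,0],[1,0.33,-0.087,-0.225,0],[1,0.33,-0.087,-0.225,0]],
])

```text
time_s: 57.85
tcp_pos: [0.6183, -0.0531, 0.3714]
eef_rot: [180.0, 0.0, -90.2]
contact_force: [-0.3, 0.3, -0.2]
gripper_width: 0.0005
gripper_force: 0.0
```

```bash
python3 -c "
from h import *
st();im,i=snap('wrist','w25')
for c in blobs(im,'red',80)[:1]: print(rect(i,c,.073))
hsv=cv2.cvtColor(im,cv2.COLOR_RGB2HSV)
for c in blobs(im,'red',3,1): 
    x=c.reshape(-1,2).mean(0); 
    if 270<x[0]<370: print('red',cv2.contourArea(c),x.round())
m=cv2.inRange(hsv,(40,100,40),(80,255,255))
for c in cv2.findContours(m,0,2)[0]:
    x=c.reshape(-1,2).mean(0); X=cast(i,[x],.05)[0]*1000
    if len(c)>3: print('green',len(c),x.round(),X.round())
"
```

```text
t 57.85 tcp [618.3 -53.1 371.4] rpy [180.    0.  -90.2] F [-0.3  0.3 -0.2] w 0.5 g 0.0
[ 625.3 -165.8   14.    79.8   89.3]
red 582.5 [314.  68.]
green 101 [464. 161.] [410. -44.  50.]
green 10 [333.  71.] [ 600. -165.   50.]
```

The handle reads 89.3°, against 88.5° at the start, so it is fully clamped. Handing in.

```bash
python3 -c "
from plant import r
print(r.close_job())"
```

```text
the job is handed in; nothing more can be done
None
```

The job is handed in at about 58 s of robot time: the spacer lies flat in the tray, all three strips are flush against the rail, and the handle is turned back to its clamped stop.

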